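Top up the walnut canister with the scoop and close it

ROBOT

A 6-joint arm with a two-finger parallel gripper is mounted at the origin on the work surface. World frame = base frame: x ahead of the robot, y to its left, z up, the work surface at z = 0. Lengths are in m, angles in rad, forces in N, time in s.
With the tool pointing down it reaches from about 0.375 to 0.825 m from the base axis. Payload 5.5 kg.
Tool frame: the origin (TCP) lies on the centre line of the jaws, within the pads' length; the fingertips stand 19 mm ahead of it and the grasp point (between the pads) is the TCP; z points along the fingers, y is the direction in which the jaws open and shut (so a half turn about z gives the same grasp; the last joint's range is limited). The gripper opens to 85 mm and grips with 20 to 120 N. Pads are 22 mm wide; open, the fingers measure 114 mm over their backs; the gripper's body (76 mm by 85 mm) begins 54 mm behind the grasp point. The pads swing forward as they close: fully open they stand 13 mm farther back than shut.
Start: joints at [-1.15, 0.314, -0.047, 1.21, 0, 1.571], TCP at [0.245, -0.548, 0.25] pointing down, gripper open.
Joint ranges: [-2.67, 2.67], [-0.69, 1.73], [-1.03, 1.25], [-2.08, 2.16], [-1.42, 1.45], [-3.14, 3.14]. Speed limits (rad/s): [2.39, 2.39, 3.01, 3.14, 3.14, 3.14].

INTERFACE

Orientations are given as a 3x3 rotation matrix whose columns are the frame's x, y, z axes.
In Python, from bench import arm gives the robot as it stands. Calls block until the motion is done:
- arm.movep(position, orientation): joint-space move of the TCP to a pose.
- arm.move_linear(position, orientation=None, rate=0.15, contact_N=None): straight line of the TCP; orientation=None keeps the orientation; rate is the mean speed in m/s. With contact_N (N) it stops when the force on the tool has changed by that much, and returns True; else False.
- arm.move_joints(angles): joint-space move.
- arm.set_gripper(opening, force=None): finger opening in m; force is the grip in N (None keeps the last); returns when the fingers have stopped.
- arm.wait(seconds).
- arm.inverse_kinematics(position, orientation): joint angles nearest the present ones, or None.
- arm.sense(): the state.
- arm.capture(name): name is "scene" or "side" or "wrist"; returns (picture, depth): 480x640x3 uint8, red, green, blue; 480x640 float32, m along the optical axis (not along the pixel's ray), 0 where there is no reading.
- arm.get_calibration(name): a dict with "K" (3x3 intrinsics, pixels), "dist" ([k1, k2, p1, p2, k3] as OpenCV has them; the pictures are not rectified), "view" (4x4, takes a point from world to camera coordinates); the wrist camera has in their place "hand_eye" (4x4, takes a point from camera to tool coordinates, whose origin is the TCP and whose axes are the flange's). Camera axes: x right, y down, z forward; pixel columns grow to the right and rows downward; lengths in m; the calibration is good to about 2 mm. A picture is of the moment at which its call begins: read the wrist's pose just before it. get_calibration takes no time and is no camera call.
A pose or a line that the arm cannot do raises arm.IKError and nothing moves.
- arm.job_done(): hands the job in, once; it reports no verdict.
Trained networks look in the newest picture that a camera, given by its name, has taken for a name from the list of things; names that differ only in an ending like _2 or _b are one class to them, and where a whole thing is asked for, a point or a joint stands for the part that bears it (a point fixed in the world has none). Each returns a list of dicts, best first, with "score" (0 to 1); they miss things now and then, are a little off and sometimes report something else, mostly with a low value. They report only what shows in the picture. A call takes as long as a camera call.
- arm.spot_in(camera, thing): "uv" ([column, row] in pixels, amid what is visible of it).
- arm.masks_of(camera, thing): "pixels" (480x640 bool, what is visible of it) and "uv" ([column, row] in pixels, amid what is visible of it).
- arm.tip_of(camera, thing): "uv" ([column, row] in pixels: a listed point, or the origin of a listed thing).
The state is a dict: "time": time; "joints": joint angles; "dq": joint speeds; "tau": joint torques, N m; "ee_pos": TCP position; "eef_rot": TCP orientation; "ft_force": force on the tool from outside, world axes, zero at the start; "moment": the same for the moment, N m; "finger_gap": finger opening in m.
Only numpy, scipy, OpenCV 4.12 (cv2) and the standard library are available. Lean on these libraries where they do the work, as an engineer would, in place of code of your own. Each camera call takes 0.05 s, during which the arm holds its last target.

TASK

One of the two steel canisters still has a walnut in it, the other holds a bottle stopper. Using the steel scoop, move all the walnuts from the long wooden bowl into the canister that already has the walnut (do not take walnuts out of the bowl with the fingers; only one that has spilled outside the bowl may be picked up by hand). Then lay the scoop back flat on the slate and press the lid fully home on the walnut canister, leaving the stopper in its canister and the other things on the table where they are.

Things in the scene. Friction and masses are not known exactly. Their poses are not given: they have to be found in the camera images.
- dough_bowl: long whitewashed wooden trough, open, immovable. Origin: centre of its underside; y along its length, x across, z up. Inner floor flat, 100 (x) by 150 mm (y), at z = 10 mm; the four inner walls are flat and flare out to the rim at z = 72 mm, inner mouth 207 (x) by 307 mm (y): end walls slope 38 degrees from level, side walls 49. Walls 10 mm thick, outer rim 227 by 327 mm
- scoop: flat-bottomed steel scoop, 180 g, at first on the slate, handle roughly to the robot. Origin: centre of its bowl's underside; x forward to the lip, z up. Bowl 84 mm long (x -42 to 42), 92 mm wide at the lip, 78 at the back, open in front; back 42 mm high, sides fall from 42 to 6 mm at the lip; floor 3 mm. Handle 18 mm wide, 22 high, 105 long, rising back from x -43, z 29 mm at 30 degrees
- scoop_lip (a point): middle of the scoop's front lip, at the underside (x = +42 mm in the scoop's frame)
- scoop_grip (a point): centre of the scoop's handle 55 mm up from the back wall (x = -91 mm, z = 56 mm in the scoop's frame): the place to grip, fingers closing along the scoop's y
- slate: flat slate serving board 280 mm (x) by 130 mm (y), 8 mm thick, does not move. Origin: centre of its underside; the scoop lies on it at the start and goes back on it
- canister_1: round open steel canister, 128 mm outside diameter, 120 mm high, wall 3 mm, inner floor at z = 5 mm, 500 g, loose, stands on the table. Origin: centre of its underside, z up. Identical to canister_2; which of them holds the old walnut and which the stopper varies
- canister_2: the second canister, identical to canister_1
- lid: slip lid for either canister, standing on its skirt. Origin: centre of the skirt's lower edge, z up. 137 mm outside; the skirt (132 mm inside, slightly flared foot, 22 mm deep) slips over the canister's outside with 2 mm clearance all round. Top at z = 26 mm; wooden knob in the middle, 26 mm thick, z 26 to 62 mm. Home, its origin is 98 mm above the canister's origin. 160 g
- lid_knob (a point): on the lid's axis inside the knob, 50 mm above the lid's origin: the height to grip
- walnut_1: walnut in its shell, 34 mm long (its x) and 29 mm thick, 12 g, rolls but soon stops; origin at its centre. It starts in the dough bowl; any of walnut_1 to walnut_9 may be absent, 6 to 9 are there
- walnut_2: walnut like walnut_1, in the dough bowl, or absent
- walnut_3: walnut like walnut_1, in the dough bowl, or absent
- walnut_4: walnut like walnut_1, in the dough bowl, or absent
- walnut_5: walnut like walnut_1, in the dough bowl, or absent
- walnut_6: walnut like walnut_1, in the dough bowl, or absent
- walnut_7: walnut like walnut_1, in the dough bowl, or absent
- walnut_8: walnut like walnut_1, in the dough bowl, or absent
- walnut_9: walnut like walnut_1, in the dough bowl, or absent
- old_walnut: a walnut like the others, lying at the start in one of the two canisters: this is the canister to fill
- stopper: bottle stopper, 42 mm long, cork with a steel cap 29 mm in diameter, origin on its axis near the middle; lies in the other canister and stays there
- mug: dark mug 82 mm in diameter, 95 mm high; stays where it is. Origin: centre of its underside
- nutcracker: steel plier nutcracker 165 mm long, 16 mm high, lying flat; stays where it is. Origin: near its middle, on the table
- loose_pear: a pear 89 mm high, 72 mm thick, standing; stays where it is. Origin: centre of its underside

How it is judged:
By the outcome, as a careful person would: the job done as asked, in the order asked, and still so for the second after the job is handed in, with the robot touching nothing.
Of walnut_1, walnut_2, walnut_3, walnut_4, walnut_5, walnut_6, walnut_7, walnut_8, walnut_9 only 6 to 9 are there at a start; the rules pass over those that are not, and their reading is None.
At some moment in a run one of lid, scoop, canister_1, canister_2 may be knocked a few centimetres aside while the robot is not near it.
It also fails if it takes over 210 s, if anything falls off the work surface, if the arm or the gripper's body presses on something with over 40 N, if the wrist force passes 120 N, or if a joint passes its speed limit or range.

## Working session

There is one attempt and no reset: what is moved stays moved. The work goes in short steps, each a Python script; the robot and the scene stay as the last script left them, time stands still between calls to the robot, and variables do not carry over. Pictures are saved under pics/ and viewed, and the job is handed in when it is done.

```bash
ls; mkdir -p pics; cat > h.py <<'E'
import numpy as np, cv2
from bench import arm
def snap(cam,name):
    s=arm.sense(); im,d=arm.capture(cam)
    cv2.imwrite(f'pics/{name}.png',im[:,:,::-1]); np.save(f'pics/{name}_d.npy',d)
    return im,d,s
def camT(cam,s=None):
    c=arm.get_calibration(cam)
    if 'view' in c: T=np.linalg.inv(np.array(c['view']))
    else:
        T=np.eye(4);T[:3,:3]=np.array(s['eef_rot']);T[:3,3]=s['ee_pos'];T=T@np.array(c['hand_eye'])
    return np.array(c['K'],float),np.array(c['dist'],float),T
def rays(cam,uv,s=None):
    K,D,T=camT(cam,s)
    p=cv2.undistortPoints(np.array(uv,float).reshape(-1,1,2),K,D).reshape(-1,2)
    r=np.c_[p,np.ones(len(p))]
    return T[:3,3],r@T[:3,:3].T
def onz(cam,uv,z,s=None):
    o,r=rays(cam,uv,s); return o+r*((z-o[2])/r[:,2])[:,None]
def cloud(cam,d,s=None,mask=None):
    m=(d>0) if mask is None else (d>0)&mask
    v,u=np.nonzero(m); o,r=rays(cam,np.c_[u,v],s)
    return o+r*d[v,u][:,None], np.c_[u,v]
def proj(cam,P,s=None):
    K,D,T=camT(cam,s);Ti=np.linalg.inv(T)
    return cv2.projectPoints(np.array(P,float).reshape(-1,3),cv2.Rodrigues(Ti[:3,:3])[0],Ti[:3,3],K,D)[0].reshape(-1,2)
E
python3 - <<'E'
from h import *
s=arm.sense();print(s)
for c in['scene','side','wrist']:
    snap(c,c+'0');print(c,arm.get_calibration(c)); print(camT(c,s)[2])
E
```

```text
pics
{'time': 0.0, 'joints': array([-1.15002310e+00,  3.14221032e-01, -4.80821710e-02,  1.21016948e+00,
       -1.35881019e-05,  1.57080278e+00]), 'dq': array([-0.00153361, -0.00074563, -0.00030839, -0.00159137, -0.00067978,
        0.00123699]), 'tau': array([-2.20743532e-03, -5.39582884e+01,  3.39753485e+01,  1.90797175e-02,
       -6.95120752e-05,  2.10619554e-06]), 'ee_pos': array([ 0.24485742, -0.54717744,  0.24943615]), 'eef_rot': array([[ 9.12776004e-01,  4.08459889e-01, -6.97136153e-04],
       [ 4.08460483e-01, -9.12774731e-01,  1.52457899e-03],
       [-1.35988996e-05, -1.67635169e-03, -9.99998595e-01]]), 'ft_force': array([ 0.14493778, -0.24203685, -0.36381397]), 'moment': array([ 0.01766411, -0.0670725 ,  0.05506921]), 'finger_gap': 0.0854086198483235}
scene {'K': array([[513.86289551,   0.        , 321.09518666],
       [  0.        , 513.86289551, 247.91217971],
       [  0.        ,   0.        ,   1.        ]]), 'dist': array([0.04544261, 0.        , 0.        , 0.        , 0.        ]), 'view': array([[ 0.19834599,  0.98012946,  0.00226031, -0.10575233],
       [ 0.7
[... 1192 characters left out ...]
6346],
       [  0.        ,   0.        ,   1.        ]]), 'dist': array([-0.05725805,  0.        ,  0.        ,  0.        ,  0.        ]), 'hand_eye': array([[-8.94389448e-05, -9.65394889e-01, -2.60792446e-01,
         6.72560983e-02],
       [ 9.99999832e-01, -2.35767942e-04,  5.29809196e-04,
         6.62963764e-05],
       [-5.72961589e-04, -2.60792355e-01,  9.65394748e-01,
        -1.24123685e-01],
       [ 0.00000000e+00,  0.00000000e+00,  0.00000000e+00,
         1.00000000e+00]])}
[[ 0.40837858 -0.88110378 -0.23850169  0.30636078]
 [-0.91281198 -0.39450806 -0.10553518 -0.51995573]
 [-0.00110339  0.26080551 -0.96539073  0.37355864]
 [ 0.          0.          0.          1.        ]]
```

View pics/scene0.png

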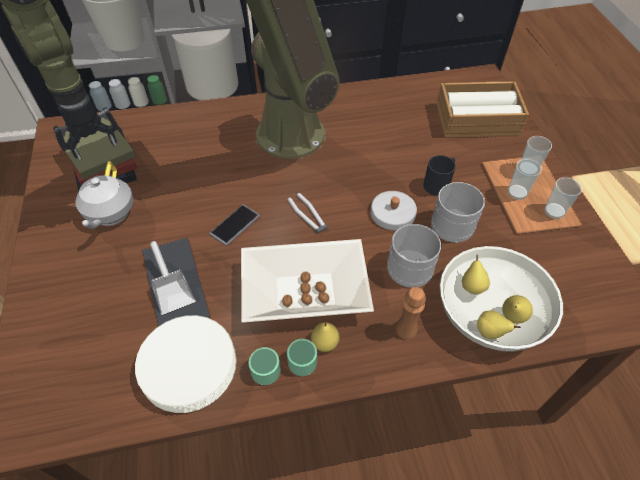

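View pics/side0.png

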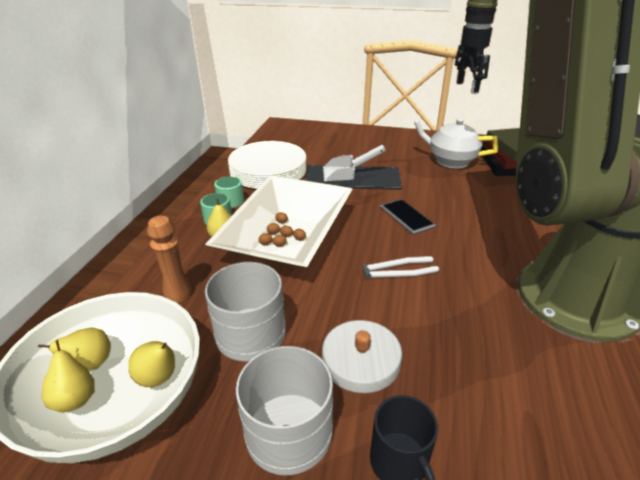

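View pics/wrist0.png

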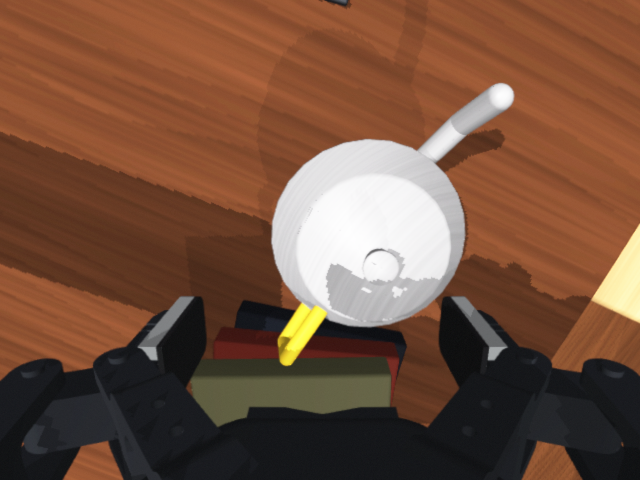

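The scene view shows the trough with about 6 walnuts around (305,288), and the scoop on the slate at (170,285). The canisters are at (413,255) and (457,212), and the lid is at (393,210). Next I'll measure their positions.

```bash
python3 - <<'E'
from h import *
for c in['scene','side']:
    im,d,s=snap(c,c+'1')
    for n in['canister_1','lid','old_walnut','stopper','mug','nutcracker','loose_pear','scoop','slate','dough_bowl','walnut_1']:
        for m in arm.masks_of(c,n)[:9]:
            P,_=cloud(c,d,mask=m['pixels'])
            if len(P)==0: continue
            print(c,n,round(m['score'],2),np.round(m['uv']),len(P),'min',P.min(0).round(3),'max',P.max(0).round(3),'med',np.median(P,0).round(3))
    for n in ['scoop_lip','scoop_grip','lid_knob','scoop','lid','dough_bowl','canister_1']:
        for m in arm.tip_of(c,n)[:2]: print('TIP',n,round(m['score'],2),np.round(m['uv'],1))
E
```

```text
scene canister_1 0.67 [455. 210.] 2422 min [ 0.366  0.294 -0.003] max [0.606 0.47  0.126] med [0.496 0.407 0.069]
scene canister_1 0.6 [412. 256.] 2615 min [ 0.473  0.171 -0.006] max [0.782 0.341 0.183] med [0.607 0.24  0.065]
scene lid 0.57 [394. 209.] 1407 min [ 0.339  0.179 -0.008] max [0.481 0.328 0.067] med [0.421 0.24  0.026]
scene mug 0.83 [437. 172.] 839 min [0.285 0.368 0.004] max [0.376 0.464 0.099] med [0.341 0.405 0.065]
scene nutcracker 0.63 [168. 290.] 1443 min [ 0.442 -0.461  0.002] max [ 0.636 -0.361  0.101] med [ 0.565 -0.423  0.013]
scene nutcracker 0.6 [314. 214.] 439 min [ 0.286 -0.056 -0.008] max [0.449 0.038 0.022] med [0.384 0.003 0.012]
scene nutcracker 0.18 [394. 212.] 1431 min [ 0.322  0.179 -0.008] max [0.563 0.324 0.122] med [0.42  0.24  0.026]
scene scoop 0.86 [167. 286.] 1526 min [ 0.418 -0.471  0.003] max [ 0.636 -0.359  0.101] med [ 0.562 -0.423  0.013]
scene slate 0.61 [182. 270.] 2438 min [ 0.382 -0.494 -0.005] max [ 0.684 -0.325  0.085] med [ 0.505 -0.395  0.009]
scene slate 0.59 [303. 276.] 98 min [ 0.589 -0.071  0.007] max [ 0.629 -0.045  0.045] m
[... 2521 characters left out ...]
8] med [ 0.638 -0.014  0.029]
side walnut_1 0.56 [267. 240.] 104 min [ 0.659 -0.024  0.018] max [ 0.685 -0.004  0.038] med [ 0.671 -0.012  0.03 ]
side walnut_1 0.45 [287. 232.] 131 min [ 0.621 -0.07   0.008] max [ 0.657 -0.029  0.038] med [ 0.634 -0.055  0.029]
side walnut_1 0.43 [273. 226.] 125 min [ 0.655 -0.072  0.01 ] max [ 0.684 -0.05   0.039] med [ 0.667 -0.057  0.029]
TIP scoop_lip 0.86 [323.2 174.6]
TIP scoop_grip 0.9 [372.6 152.9]
TIP scoop_grip 0.44 [290.4 240. ]
TIP lid_knob 0.67 [359.7 339. ]
TIP scoop 0.63 [337.9 171.3]
TIP lid 0.85 [359.6 357.6]
TIP dough_bowl 0.7 [287.5 242.4]
TIP dough_bowl 0.36 [246.4 332.4]
TIP canister_1 0.87 [286.1 432.7]
TIP canister_1 0.67 [246.7 333.7]
```

```bash
cat >> h.py <<'E'
def down(yaw):
    # tool x axis at heading yaw, z down
    c,s=np.cos(yaw),np.sin(yaw); x=np.array([c,s,0]);z=np.array([0,0,-1.]);return np.c_[x,np.cross(z,x),z]
E
python3 - <<'E'
from h import *
R=down(0.5); 
for p in [(0.47,0.28,0.42),(0.45,0.26,.42)]:
    print(p, arm.inverse_kinematics(np.array(p),R) is not None)
arm.movep(np.array([0.45,0.27,.42]),R); im,d,s=snap('wrist','w1'); print(s['time'],s['ee_pos'])
for n in ['old_walnut','stopper','canister_1','lid']:
    for m in arm.masks_of('wrist',n)[:3]:
        P,_=cloud('wrist',d,s,m['pixels']); print(n,round(m['score'],2),np.round(m['uv']),len(P),P.min(0).round(3),P.max(0).round(3),np.median(P,0).round(3))
np.save('pics/w1_pose.npy',np.r_[s['ee_pos'],np.array(s['eef_rot']).ravel()])
R=down(0); arm.movep(np.array([0.5,-0.065,.42]),R); im,d,s=snap('wrist','w2'); print(s['time'],s['ee_pos'])
np.save('pics/w2_pose.npy',np.r_[s['ee_pos'],np.array(s['eef_rot']).ravel()])
for n in ['walnut_1','dough_bowl']:
    for m in arm.masks_of('wrist',n)[:9]:
        P,_=cloud('wrist',d,s,m['pixels']); print(n,round(m['score'],2),np.round(m['uv']),len(P),P.min(0).round(3),P.max(0).round(3),np.median(P,0).round(3))
R=down(-0.2); arm.movep(np.array([0.44,-0.40,.35]),R); im,d,s=snap('wrist','w3'); print(s['time'],s['ee_pos'])
np.save('pics/w3_pose.npy',np.r_[s['ee_pos'],np.array(s['eef_rot']).ravel()])
for n in ['scoop','slate']:
    for m in arm.masks_of('wrist',n)[:2]:
        P,_=cloud('wrist',d,s,m['pixels']); print(n,round(m['score'],2),np.round(m['uv']),len(P),P.min(0).round(3),P.max(0).round(3),np.median(P,0).round(3))
for n in ['scoop','scoop_lip','scoop_grip']:
    for m in arm.tip_of('wrist',n)[:2]: print('TIP',n,round(m['score'],2),np.round(m['uv'],1))
E
```

```text
(0.47, 0.28, 0.42) True
(0.45, 0.26, 0.42) True
5.9167 [0.45014589 0.26977375 0.41992654]
old_walnut 0.72 [232.  90.] 485 [0.48  0.409 0.004] [0.508 0.445 0.036] [0.494 0.423 0.03 ]
stopper 0.56 [404.  73.] 648 [0.608 0.222 0.005] [0.641 0.268 0.037] [0.621 0.251 0.027]
canister_1 0.95 [219.  92.] 12813 [ 0.409  0.344 -0.003] [0.573 0.52  0.123] [0.495 0.428 0.017]
canister_1 0.65 [426.  65.] 13404 [ 0.554  0.138 -0.002] [0.731 0.303 0.123] [0.641 0.229 0.028]
lid 0.69 [322. 214.] 7987 [ 0.335  0.173 -0.002] [0.479 0.317 0.065] [0.415 0.251 0.027]
11.1833 [ 0.50000035 -0.06493758  0.41998075]
walnut_1 0.92 [364.  46.] 528 [ 0.651 -0.131  0.02 ] [ 0.685 -0.104  0.041] [ 0.666 -0.117  0.035]
walnut_1 0.92 [324.  42.] 527 [ 0.657 -0.08   0.011] [ 0.689 -0.052  0.041] [ 0.671 -0.067  0.035]
walnut_1 0.9 [288.  69.] 498 [ 0.628 -0.037  0.024] [ 0.659 -0.009  0.041] [ 0.643 -0.024  0.035]
walnut_1 0.78 [322.  73.] 478 [ 0.623 -0.078  0.025] [ 0.654 -0.051  0.041] [ 0.638 -0.065  0.035]
walnut_1 0.7 [288.  40.] 530 [ 0.662 -0.037  0.022] [ 0.692 -0.008  0.041] [ 0.675 -0.022  0.035]
walnut_1 0.58 [316. 103.] 506 [ 0.589 -0.072  0.009] [ 0.621 -0.044  0.041] [ 0.605 -0.058  0.035]
dough_bowl 0.56 [332.  86.] 44845 [ 0.506 -0.256 -0.002] [0.719 0.126 0.076] [ 0.623 -0.077  0.042]
12.6417 [ 0.44059322 -0.39920417  0.35046325]
scoop 0.63 [312.  68.] 8377 [ 0.441 -0.463  0.006] [ 0.635 -0.356  0.098] [ 0.575 -0.421  0.012]
slate 0.56 [313. 130.] 18118 [ 0.39  -0.496 -0.001] [ 0.668 -0.322  0.087] [ 0.507 -0.398  0.009]
TIP scoop 0.66 [302.7  62.1]
TIP scoop_lip 0.6 [291.5  27.4]
TIP scoop_grip 0.91 [342.  139.9]
```

```bash
python3 - <<'E'
import cv2,numpy as np
a=[cv2.resize(cv2.imread(f'pics/w{i}.png'),(400,300)) for i in (1,2,3)]
cv2.imwrite('pics/w123.png',np.vstack([np.hstack(a[:2]),np.hstack([a[2],a[2]*0])]))
E
```

```text
(no output)
```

View pics/w123.png

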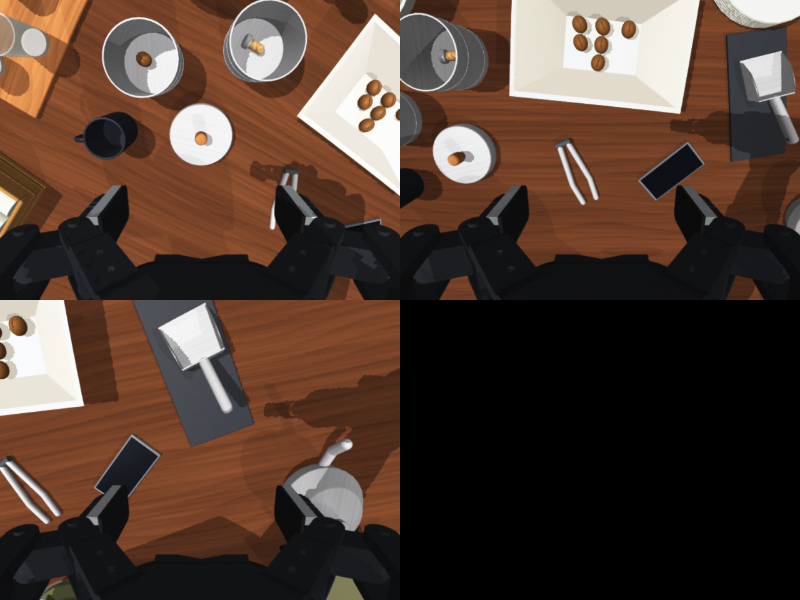

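The wrist views show the old walnut in the canister at (0.495,0.41) and the stopper in the one at (0.62,0.24). All six walnuts are visible on the trough floor. Next I'll fit accurate poses.

```bash
cat > fit.py <<'E'
from h import *
from scipy.optimize import least_squares
def ld(n):
    v=np.load(f'pics/{n}_pose.npy'); return np.load(f'pics/{n}_d.npy'),{'ee_pos':v[:3],'eef_rot':v[3:].reshape(3,3)}
def circ(P,r=None,c0=None):
    f=lambda q:np.hypot(P[:,0]-q[0],P[:,1]-q[1])-(q[2] if r is None else r)
    q0=list(np.median(P[:,:2],0) if c0 is None else c0)+([0.06] if r is None else [])
    s=least_squares(f,q0,loss='soft_l1',f_scale=.002);return s.x,np.sqrt(np.mean(f(s.x)**2))
def rim(P,c,z0=.113,z1=.127,R=.075,r=.0625):
    m=(P[:,2]>z0)&(P[:,2]<z1)&(np.hypot(P[:,0]-c[0],P[:,1]-c[1])<R)
    return circ(P[m],r,c),m.sum()
def bowlh(lx,ly):
    # top surface height of trough at local coords
    hx=np.maximum(np.abs(lx)-.05,0)*.062/.0535; hy=np.maximum(np.abs(ly)-.075,0)*.062/.0785
    return .010+np.maximum(hx,hy)
def fitbowl(P,q0=(0.634,-0.065,0.0)):
    def loc(q):
        d=P[:,:2]-q[:2];c,s=np.cos(q[2]),np.sin(q[2]);return d@np.array([[c,-s],[s,c]])
    def f(q):
        l=loc(q); h=bowlh(l[:,0],l[:,1]); 
        ins=(np.abs(l[:,0])<.1)&(np.abs(l[:,1])<.15)
        return np.where(ins,P[:,2]-h-q[3],0.0)
    s=least_squares(f,list(q0)+[0],loss='soft_l1',f_scale=.003);return s.x,np.median(np.abs(f(s.x)))
E
python3 - <<'E'
from fit import *
d,s=ld('w1');P,_=cloud('wrist',d,s)
for c in [(0.495,.41),(.61,.235)]: print('can',rim(P,c), rim(P,c,r=None))
m=(P[:,2]>.02)&(P[:,2]<.03)&(np.hypot(P[:,0]-.41,P[:,1]-.247)<.08); Q=P[m]
rr=np.hypot(*(Q[:,:2]-[.41,.247]).T); 
print('lid top extent',(Q[:,:2].min(0)+Q[:,:2].max(0))/2,np.ptp(Q[:,:2],axis=0))
m=(P[:,2]>.045)&(P[:,2]<.07)&(np.hypot(P[:,0]-.41,P[:,1]-.247)<.03);print('knob',P[m].mean(0),m.sum())
d2,s2=ld('w2');P2,_=cloud('wrist',d2,s2)
sel=(P2[:,0]>.5)&(P2[:,0]<.8)&(np.abs(P2[:,1]+.065)<.19)&(P2[:,2]>.003)
print('bowl',fitbowl(P2[sel]))
for c in ['scene','side']:
    D=np.load(f'pics/{c}1_d.npy');Pc,_=cloud(c,D)
    sel=(Pc[:,0]>.5)&(Pc[:,0]<.8)&(np.abs(Pc[:,1]+.065)<.19)&(Pc[:,2]>.003)
    print(c,'bowl',fitbowl(Pc[sel]))
    for q in [(0.495,.41),(.61,.235)]: print(c,'can',rim(Pc,q))
# scoop
d3,s3=ld('w3');P3,uv=cloud('wrist',d3,s3)
x=proj('wrist',[0,0,0],s3)
for n,px,z in [('scoop',(302.7,62.1),.011),('lip',(291.5,27.4),.008),('grip',(342,139.9),.064+.01)]:
    print(n,onz('wrist',[px],z,s3))
E
```

```text
can ((array([0.49416094, 0.40840747]), np.float64(0.0011221155964554897)), np.int64(1568)) ((array([0.49419957, 0.40855695, 0.06191167]), np.float64(0.0009759724677517259)), np.int64(1568))
can ((array([0.61716157, 0.23927649]), np.float64(0.001019219716483414)), np.int64(1604)) ((array([0.61726654, 0.23924403, 0.06202479]), np.float64(0.0009079905561182878)), np.int64(1604))
lid top extent [0.41018141 0.24927002] [0.13670104 0.13670598]
knob [0.41179879 0.25038888 0.06042914] 357
bowl (array([ 0.63921257, -0.06430601, -0.1026284 ,  0.00085943]), np.float64(0.0))
scene bowl (array([ 0.63739529, -0.06459611, -0.10341204,  0.00135126]), np.float64(0.0013293976080002768))
scene can ((array([0.49348114, 0.4057966 ]), np.float64(0.001994025712916315)), np.int64(249))
scene can ((array([0.61762622, 0.23679569]), np.float64(0.0016750841946016365)), np.int64(295))
side bowl (array([ 6.37817299e-01, -6.50821771e-02, -1.04666586e-01, -3.79397405e-04]), np.float64(0.0010528588762789754))
side can ((array([0.49264959, 0.41030803]), np.float64(0.0011189645007548485)), np.int64(995))
side can ((array([0.61592385, 0.24006591]), np.float64(0.0011675552205950982)), np.int64(601))
scoop [[ 0.58392857 -0.40567871  0.011     ]]
lip [[ 0.62194581 -0.40111623  0.008     ]]
grip [[ 0.49476641 -0.42957298  0.074     ]]
```

View pics/w3.png

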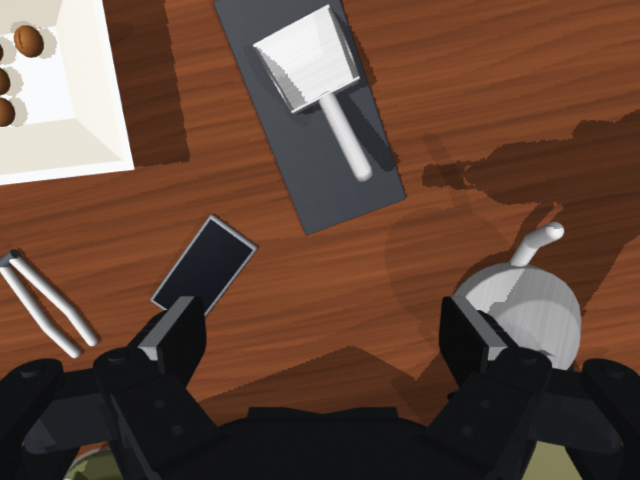

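```bash
cat >> fit.py <<'E'
def scoop_fit(P,z0=.008,cen=(0.57,-0.42)):
    m=(np.hypot(P[:,0]-cen[0],P[:,1]-cen[1])<.17)&(P[:,2]>z0+.008)&(P[:,2]<z0+.11)
    Q=P[m]; 
    # model point samples: handle axis and rim lines
    H=Q[Q[:,2]>z0+.052]; c=H[:,:2].mean(0); u=np.linalg.svd(H[:,:2]-c)[2][0]
    if u@(np.array(cen)-c)<0:u=-u
    # top surface of handle in scoop frame: axis (-43,29)->dir(-cos30,sin30); offset normal 11mm (sin30,cos30)
    return Q,H,c,u
E
python3 - <<'E'
from fit import *
d3,s3=ld('w3');P,uv=cloud('wrist',d3,s3)
Q,H,c,u=scoop_fit(P); v=np.array([-u[1],u[0]])
print('handle c',c,'dir',u,'yaw',np.arctan2(u[1],u[0]),len(H))
t=(Q[:,:2]-c)@u; w=(Q[:,:2]-c)@v
# handle height profile
h=np.abs(w)<.004
for a in np.arange(-.06,.16,.01):
    k=h&(t>a)&(t<a+.01)
    if k.sum():print(round(a+.005,3),Q[k,2].max().round(4),np.median(Q[k,2]).round(4),k.sum())
A=(P[:,:2]-c)@u;B=(P[:,:2]-c)@v
print('t extents',t.min(),t.max(),'w by z', )
hm=Q[:,2]>.044; 
for a in np.arange(-.06,.16,.01):
    k=(t>a)&(t<a+.01)
    if k.sum():print('w',round(a+.005,3),w[k].min().round(4),w[k].max().round(4),k.sum())
# slate
S=(P[:,2]>.005)&(P[:,2]<.0105)&(P[:,0]<.7)&(np.hypot(P[:,0]-.53,P[:,1]+.41)<.17)
r=cv2.minAreaRect(P[S][:,:2].astype(np.float32)*1000);print(r)
E
```

```text
handle c [ 0.48835021 -0.43572898] dir [0.96810479 0.25054562] yaw 0.2532438124747137 1309
-0.035 0.0964 0.0928 48
-0.025 0.0977 0.0956 91
-0.015 0.0942 0.091 94
-0.005 0.0893 0.085 91
0.005 0.0834 0.0793 87
0.015 0.0778 0.0737 83
0.025 0.0716 0.0678 83
0.035 0.0663 0.0617 79
0.045 0.0608 0.0561 79
0.055 0.0552 0.0512 61
t extents -0.037170001717158875 0.13483132368205486 w by z
w -0.035 -0.009 0.0079 87
w -0.025 -0.0092 0.0084 195
w -0.015 -0.0085 0.0083 196
w -0.005 -0.0085 0.0082 188
w 0.005 -0.0085 0.0083 184
w 0.015 -0.0085 0.0083 181
w 0.025 -0.009 0.0083 178
w 0.035 -0.0091 0.0086 172
w 0.045 -0.0091 0.0087 175
w 0.055 -0.039 0.0389 427
w 0.065 -0.0397 0.04 99
w 0.075 -0.0405 0.0406 100
w 0.085 -0.041 0.0413 95
w 0.095 -0.0417 0.0429 93
w 0.105 -0.0427 0.0436 85
w 0.115 -0.0431 0.0446 73
w 0.125 -0.0443 0.0449 53
w 0.135 -0.0446 0.0451 18
((537.7734375, -408.83868408203125), (280.23681640625, 130.38592529296875), 9.386409759521484)
```

```bash
cat >> fit.py <<'E'
def Rsc(psi,th,roll=0.):
    # scoop frame: x fwd heading psi, nose-down pitch th
    c,s=np.cos(psi),np.sin(psi);Rz=np.array([[c,-s,0],[s,c,0],[0,0,1]])
    c,s=np.cos(th),np.sin(th);Ry=np.array([[c,0,s],[0,1,0],[-s,0,c]])
    return Rz@Ry
def Rg(al):  # tool in scoop frame
    x=np.array([np.cos(al),0,np.sin(al)]);z=np.array([np.sin(al),0,-np.cos(al)]);return np.c_[x,np.cross(z,x),z]
GRIP=np.array([-.091,0,.056])
LIP=np.array([.042,0,0])
def tool_for_lip(lip,psi,th,al,G=None):
    R=Rsc(psi,th); G=GRIP if G is None else G
    return np.array(lip)+R@(G-LIP), R@Rg(al)
BC=np.array([.638,-.0645]);BY=-.103
def b2w(x,y,z):
    c,s=np.cos(BY),np.sin(BY);return np.array([BC[0]+c*x-s*y,BC[1]+s*x+c*y,z])
E
python3 - <<'E'
from fit import *
D=np.pi/180
C=np.array([.494,.4085])
ok=lambda p,R: arm.inverse_kinematics(p,R) is not None
print('grasp',[ (a,ok(*tool_for_lip([0.5837+.0407,-.411+.0105,.008],.2532,0,a*D))) for a in range(-20,50,10)])
for al in (0,15,30,40):
    print('pour al',al)
    for psi in range(-180,180,20):
        f=np.array([np.cos(psi*D),np.sin(psi*D)])
        r=''.join('1' if ok(*tool_for_lip([*(C-f*.02),.13],psi*D,th*D,al*D)) else '.' for th in (-20,0,20,30,40,50,60,70))
        if '1' in r: print(psi,r)
print('bowl')
for al in (0,15,30,40):
  for sg in (1,-1):
    psi=BY+sg*np.pi/2
    for y in (-.07,-.04,0,.04,.07,.1):
        r=''.join('1' if ok(*tool_for_lip(b2w(0,sg*y,.012+max(0,(y-.075)*.79)),psi,th*D,al*D)) else '.' for th in range(40,-50,-10))
        print(al,sg,y,r)
E
```

```text
grasp [(-20, True), (-10, True), (0, True), (10, True), (20, True), (30, True), (40, True)]
pour al 0
-180 11111111
-160 .111111.
-140 .111111.
-120 .111111.
-100 11111111
-80 11111111
-60 11111111
-40 11111111
-20 111111..
0 11111...
20 11111...
40 11111...
60 11111...
80 111111..
100 111111..
120 11111111
140 11111111
160 11111111
pour al 15
-180 .1111111
-160 .1111111
-140 ..111111
-120 .1111111
-100 .1111111
-80 11111111
-60 11111111
-40 11111111
-20 1111111.
0 1111111.
20 111111..
40 .11111..
60 111111..
80 1111111.
100 11111111
120 11111111
140 11111111
160 11111111
pour al 30
-180 ..111111
-160 ..111111
-140 ..111111
-120 ..111111
-100 ..111111
-80 .1111111
-60 11111111
-40 11111111
-20 11111111
0 11111111
20 .111111.
40 .111111.
60 .111111.
80 11111111
100 11111111
120 11111111
140 11111111
160 .1111111
pour al 40
-180 ..111111
-160 ...11111
-140 ...11111
-120 ...11111
-100 ..111111
-80 ..111111
-60 11111111
-40 11111111
-20 11111111
0 11111111
20 .1111111
40 ..111111
60 .1111111
80 11111111
100 11111111
120 11111111
140 11111111
160 ..111111
bowl
0 1 -0.07 111111111
0 1 -0.0
[... 227 characters left out ...]
 -0.04 111111111
15 1 0 111111111
15 1 0.04 111111111
15 1 0.07 111111111
15 1 0.1 111111111
15 -1 -0.07 111111111
15 -1 -0.04 111111111
15 -1 0 111111111
15 -1 0.04 111111111
15 -1 0.07 111111111
15 -1 0.1 111111111
30 1 -0.07 111111111
30 1 -0.04 111111111
30 1 0 111111111
30 1 0.04 111111111
30 1 0.07 111111111
30 1 0.1 111111111
30 -1 -0.07 111111111
30 -1 -0.04 111111111
30 -1 0 111111111
30 -1 0.04 111111111
30 -1 0.07 111111111
30 -1 0.1 111111111
40 1 -0.07 11111111.
40 1 -0.04 11111111.
40 1 0 111111111
40 1 0.04 111111111
40 1 0.07 111111111
40 1 0.1 111111111
40 -1 -0.07 11111111.
40 -1 -0.04 11111111.
40 -1 0 111111111
40 -1 0.04 111111111
40 -1 0.07 111111111
40 -1 0.1 111111111
```

```bash
sed -i 's/^BC=.*/BC=np.array([.6385,-.0645]);BY=-.103/' fit.py; python3 - <<'E'
from fit import *
D=np.pi/180; al=15*D
psi=.2532; f=np.array([np.cos(psi),np.sin(psi)])
o=np.array([.5837,-.4110]); lip=[*(o+.042*f),.008]
p,R=tool_for_lip(lip,psi,0,al); print(p)
arm.set_gripper(.06)
arm.movep(p-R[:,2]*.09,R)
arm.move_linear(p,rate=.12)
print(arm.sense()['ee_pos'],arm.sense()['ft_force'])
snap('wrist','g1')
arm.set_gripper(.0,100); s=arm.sense();print(s['finger_gap'],s['ft_force'],s['time'])
arm.move_linear(p+[0,0,.10],rate=.1);arm.wait(.3); s=arm.sense();print(s['finger_gap'],s['ft_force'],s['moment'],s['time'])
im,d,s=snap('wrist','g2');snap('scene','g2s')
np.save('pics/g2_pose.npy',np.r_[s['ee_pos'],np.array(s['eef_rot']).ravel()])
for c in('scene','side'):
    if c=='side': snap('side','g2d')
    for n in ('scoop','scoop_lip','scoop_grip'):
        for m in arm.tip_of(c,n)[:1]: print(c,n,m['score'],m['uv'])
E
python3 - <<'E'
import cv2,numpy as np
a=[cv2.resize(cv2.imread(f'pics/{i}.png'),(400,300)) for i in ('g1','g2','g2s','g2d')]
cv2.imwrite('pics/g.png',np.vstack([np.hstack(a[:2]),np.hstack(a[2:])]))
E
```

```text
[ 0.49560146 -0.43379579  0.064     ]
[ 0.49613752 -0.43428769  0.06496236] [-0.26046087  0.42114932 -0.02098418]
0.01706920514234763 [-3.15212401 -0.4258572   6.11474099] 15.5583
0.016957727302697262 [-0.33329705 -0.48541374 -2.41159718] [-0.10868947  0.47131419 -0.01759801] 17.0083
scene scoop 0.9 [165.2, 275.3]
scene scoop_lip 0.56 [167.5, 286.9]
scene scoop_grip 0.55 [149.3, 239.1]
side scoop 0.71 [340.3, 139.7]
side scoop_lip 0.79 [324.3, 139.4]
side scoop_grip 0.65 [372.1, 124.5]
```

View pics/g.png

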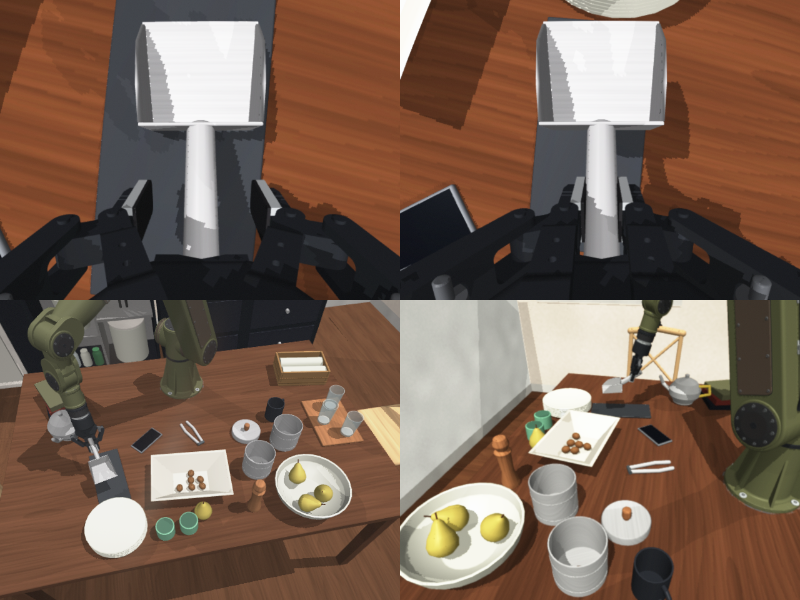

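Scoop is held straight. I'll check its pitch in the grip from the depth of its floor.

```bash
cat >> fit.py <<'E'
def scoop_in_grip(name,al):
    d,s=ld(name);P,uv=cloud('wrist',d,s)
    R=s['eef_rot']@Rg(al).T; Q=(P-s['ee_pos'])@R+GRIP  # nominal scoop frame
    m=(np.abs(Q[:,1])<.033)&(Q[:,0]>-.033)&(Q[:,0]<.03)&(np.abs(Q[:,2]-.003)<.02)
    A=np.c_[Q[m,0],Q[m,1],np.ones(m.sum())]; 
    k=np.linalg.lstsq(A,Q[m,2],rcond=None)[0]
    b=(np.abs(Q[:,2]-.042)<.012)&(np.abs(Q[:,0]+.042)<.012)&(np.abs(Q[:,1])<.036)
    l=(np.abs(Q[:,2])<.02)&(np.abs(Q[:,1])<.03)&(Q[:,0]>0)&(Q[:,0]<.06)
    return k,m.sum(),np.median(Q[b],0),Q[l,0].max(),(Q[b,1].min(),Q[b,1].max())
E
python3 - <<'E'
from fit import *
print(scoop_in_grip('g2',15*np.pi/180))
E
```

```text
(array([-0.00204048, -0.00020738,  0.00260669]), np.int64(17286), array([-0.04386166,  0.00012195,  0.04162227]), np.float64(0.04336826120101181), (np.float64(-0.035978408473318714), np.float64(0.03592378077034612)))
```

```bash
cat >> fit.py <<'E'
D=np.pi/180; AL=15*D; PB=BY+np.pi/2
def golip(lip,psi,th,rate=.12,contact=None,mp=False):
    p,R=tool_for_lip(lip,psi,th*D,AL)
    if mp: return arm.movep(p,R)
    return arm.move_linear(p,R,rate=rate,contact_N=contact)
def lipz(s):
    R=np.array(s['eef_rot'])@Rg(AL).T; return np.array(s['ee_pos'])-R@(GRIP-LIP)
E
python3 - <<'E'
from fit import *
golip(b2w(0,-.071,.13),PB,48,mp=True)
s=arm.sense();print(s['time'],lipz(s),b2w(0,-.071,.13),s['ft_force'])
im,d,s=snap('wrist','s0');snap('scene','s0s');snap('side','s0d')
golip(b2w(0,-.071,.04),PB,48)
print(arm.sense()['ft_force'])
h=golip(b2w(0,-.071,.006),PB,48,rate=.02,contact=4)
s=arm.sense();print(h,s['time'],lipz(s),s['ft_force'],s['ee_pos'])
snap('scene','s1s');snap('side','s1d')
E
python3 - <<'E'
import cv2,numpy as np
a=[cv2.resize(cv2.imread(f'pics/{i}.png'),(400,300)) for i in ('s0','s0s')]
b=[cv2.imread(f'pics/{i}.png') for i in ('s1s','s1d')]
b=[b[0][190:340,200:400],b[1][130:280,180:380]]
b=[cv2.resize(x,(400,300)) for x in b]
cv2.imwrite('pics/g_s.png',np.vstack([np.hstack(a[:2]),np.hstack(b)]))
E
```

```text
18.6083 [ 0.63070192 -0.13593235  0.12955443] [ 0.63119992 -0.13512371  0.13      ] [ 0.62253596  0.5478291  -2.57302675]
[ 0.01452762 -0.19031956 -2.03149938]
True 21.0167 [ 0.6310937  -0.13563982  0.0096793 ] [-0.19545442 -0.4114455   5.29794395] [ 0.62626575 -0.18259563  0.14604954]
```

View pics/g_s.png

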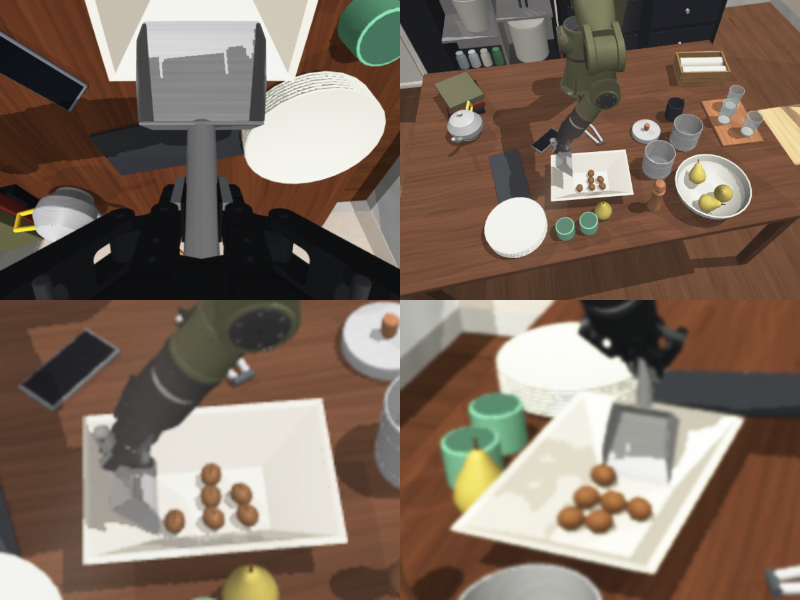

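```bash
cat >> fit.py <<'E'
def sweep(x0=0,zf=.0113,path=None,rate=.06):
    path=path or [(-.071,46,0),(-.055,38,0),(-.04,31,0),(-.02,22,0),(0,13,0),(.02,6,0),(.045,2,0),(.066,0,0)]
    for y,th,dz in path:
        h=golip(b2w(x0,y,zf+dz),PB,th,rate=rate,contact=25)
        s=arm.sense();print('y',y,h,s['ft_force'].round(1),(lipz(s)-b2w(x0,y,zf+dz)).round(4))
        if h: return False
    return True
E
python3 - <<'E'
from fit import *
ok=sweep()
s=arm.sense();print(ok,s['time'])
np.save('pics/p1_pose.npy',np.r_[s['ee_pos'],np.array(s['eef_rot']).ravel()])
snap('wrist','p1');snap('scene','p1s');snap('side','p1d')
E
cat > show.py <<'E'
import cv2,numpy as np,sys
n=sys.argv[1]
a=cv2.resize(cv2.imread(f'pics/{n}.png'),(400,300))
b=[cv2.imread(f'pics/{n}{k}.png') for k in 'sd']
b=[b[0][190:340,200:400],b[1][130:280,180:380]]
b=[cv2.resize(x,(400,300)) for x in b]
cv2.imwrite(f'pics/m_{n}.png',np.vstack([np.hstack([a,b[0]*0]),np.hstack(b)]))
E
python3 show.py p1
```

```text
y -0.071 False [ 0.1  0.  -2. ] [-0.0002 -0.0003 -0.    ]
y -0.055 False [-0.  -2.3  4.3] [-0.0001 -0.0015  0.0002]
y -0.04 False [ 0.2 -1.7  6.3] [ 0.0007 -0.0002  0.0003]
y -0.02 False [ 0.3 -4.1  8.8] [ 0.0013 -0.0009  0.0008]
y 0 False [ 0.4 -5.4  9.1] [ 0.0013 -0.0014  0.0004]
y 0.02 False [ 0.9 -4.3  7.4] [ 0.0004  0.0001 -0.0002]
y 0.045 False [-0.4 -3.4  5.8] [ 0.0002  0.001  -0.0001]
y 0.066 False [-0.1 -1.5  5.2] [ 0.0003  0.0014 -0.    ]
True 24.2833
```

View pics/m_p1.png

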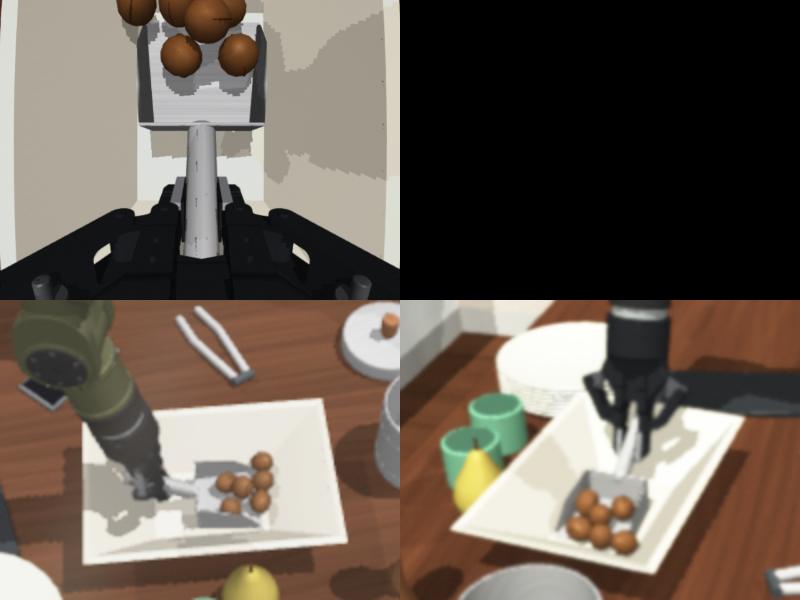

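Three walnuts are in the scoop and three are ahead of the lip on the end wall. I'll continue up the wall with the nose rising.

```bash
python3 - <<'E'
from fit import *
P=[(.075,-2,.001),(.085,-6,.0085),(.095,-11,.0165),(.105,-16,.0245),(.115,-21,.033)]
ok=sweep(path=P,rate=.06)
s=arm.sense();print(ok,s['time'])
snap('wrist','p2');snap('scene','p2s');snap('side','p2d')
E
python3 show.py p2
```

```text
y 0.075 True [-0.4 -0.8  6.1] [ 0.0014 -0.0016  0.0014]
False 24.6417
```

View pics/m_p2.png

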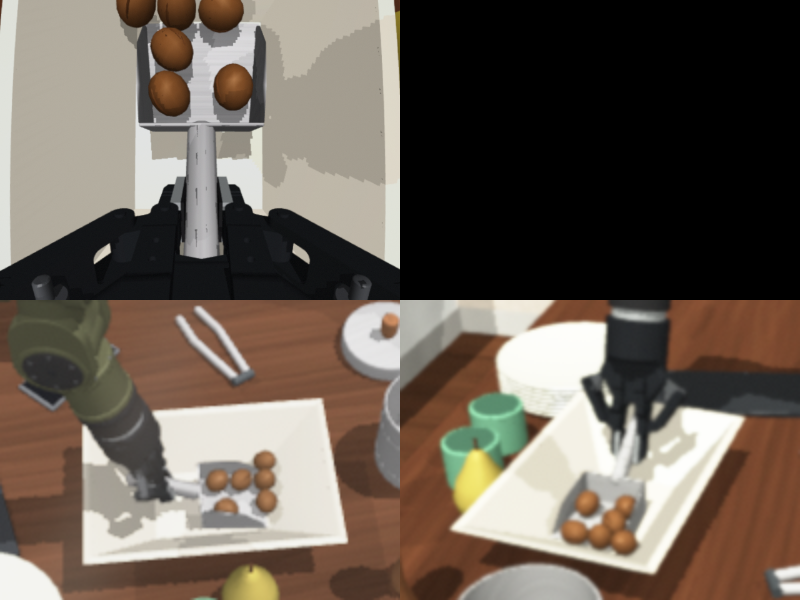

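```bash
python3 - <<'E'
from fit import *
for x,y,th,dz in [(-.002,.075,-3,.004),(-.005,.081,-6,.0095),(-.009,.088,-10,.0155),(-.012,.097,-14,.0225),(-.012,.107,-19,.0305),(-.012,.117,-23,.0385)]:
    h=golip(b2w(x,y,.0113+dz),PB,th,rate=.06,contact=30)
    s=arm.sense();print(y,h,s['ft_force'].round(1),(lipz(s)-b2w(x,y,.0113+dz)).round(4))
    if h: break
s=arm.sense();print(s['time'])
snap('wrist','p3');snap('scene','p3s');snap('side','p3d')
E
python3 show.py p3
```

```text
0.075 False [ 2.1 -0.6  7.3] [0.0009 0.0013 0.0004]
0.081 False [0.6 2.2 3. ] [-0.0005  0.0018 -0.0003]
0.088 False [0.1 3.8 3.4] [-0.0005  0.0013 -0.0003]
0.097 False [ 1.1  0.7 -1.8] [-0.0006  0.0001 -0.0012]
0.107 False [-0.1  0.2 -1.9] [-0.0007 -0.0004 -0.0015]
0.117 False [-0.2 -0.4 -2.8] [-0.0006 -0.0004 -0.001 ]
26.4667
```

View pics/m_p3.png

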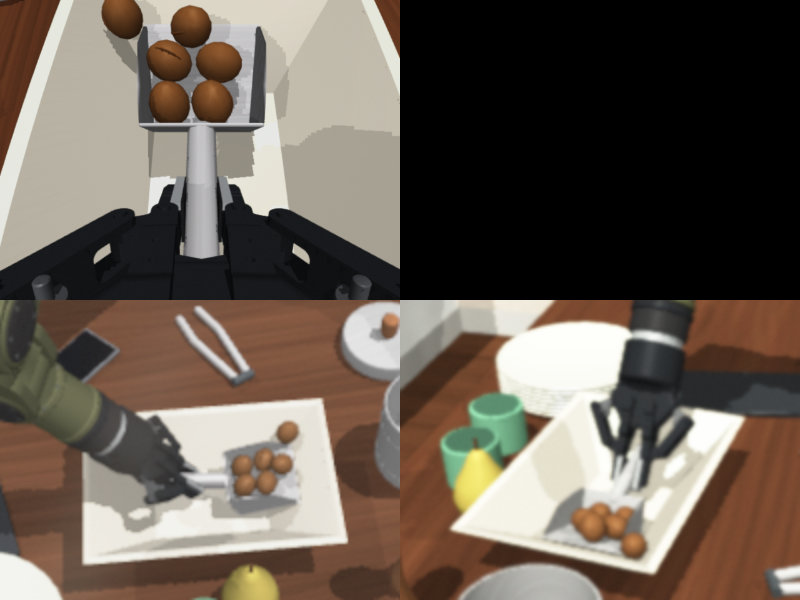

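Five walnuts are in the scoop and one is left in the bowl corner for a second pass. I'll lift, check the canister hasn't moved, and carry.

```bash
python3 - <<'E'
from fit import *
s=arm.sense();l=lipz(s)
golip([l[0],l[1],.13],PB,-24,rate=.1)
golip([l[0],l[1],.23],PB,-24,rate=.15)
im,d,s=snap('scene','c1s');Pc,_=cloud('scene',d);im,d2,_=snap('side','c1d');Pd,_=cloud('side',d2)
for q in [(0.495,.41),(.61,.235)]: print('can',rim(Pc,q),rim(Pd,q))
np.save('pics/c1_pose.npy',np.r_[s['ee_pos'],np.array(s['eef_rot']).ravel()]);s=arm.sense();snap('wrist','c1');print(s['time'])
C=np.array([.494,.4085]); f=np.array([np.cos(PB),np.sin(PB)])
golip([*(C-f*.03),.23],PB,-22,rate=.2)
s=arm.sense();print(s['time'],lipz(s))
snap('wrist','c2');snap('scene','c2s');snap('side','c2d')
E
python3 show.py c1; python3 - <<'E'
import cv2,numpy as np
a=[cv2.resize(cv2.imread(f'pics/{i}.png'),(400,300)) for i in ('c1','c2','c2s','c2d')]
cv2.imwrite('pics/c.png',np.vstack([np.hstack(a[:2]),np.hstack(a[2:])]))
E
```

```text
can ((array([0.49373158, 0.40550275]), np.float64(0.0018938014372148837)), np.int64(263)) ((array([0.49264306, 0.41036484]), np.float64(0.0011376463014480074)), np.int64(993))
can ((array([0.61780091, 0.23648582]), np.float64(0.0016640910379750744)), np.int64(300)) ((array([0.61594686, 0.24009834]), np.float64(0.0011527923878421394)), np.int64(595))
28.4583
30.45 [0.49140075 0.37815455 0.2298765 ]
```

View pics/c.png

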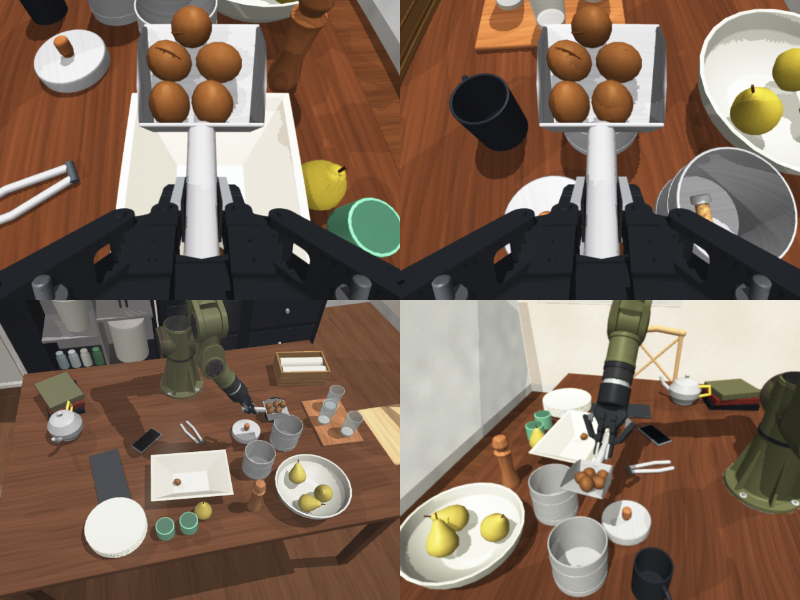

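```bash
cat >> fit.py <<'E'
def pour(C,off=.03,steps=((-18,.165),(-5,.145),(5,.134),(14,.126),(22,.124),(30,.124),(38,.124),(46,.124),(54,.124),(60,.124)),rate=.06):
    f=np.array([np.cos(PB),np.sin(PB)])
    for th,z in steps:
        h=golip([*(C-f*off),z],PB,th,rate=rate,contact=12)
        if h: s=arm.sense();print('CONTACT',th,z,s['ft_force']);return False
    return True
E
python3 - <<'E'
from fit import *
C=np.array([.494,.4085])
print(pour(C)); arm.wait(.3); s=arm.sense();print(s['time'],s['ft_force'])
snap('wrist','d1');snap('scene','d1s');snap('side','d1d')
E
python3 - <<'E'
import cv2,numpy as np
a=[cv2.resize(cv2.imread(f'pics/{i}.png'),(400,300)) for i in ('d1','d1s','d1d')]
cv2.imwrite('pics/d.png',np.vstack([np.hstack(a[:2]),np.hstack([a[2],a[2]*0])]))
E
```

```text
True
35.9667 [ 1.07958174 -0.10365574 -1.51099439]
```

View pics/d.png

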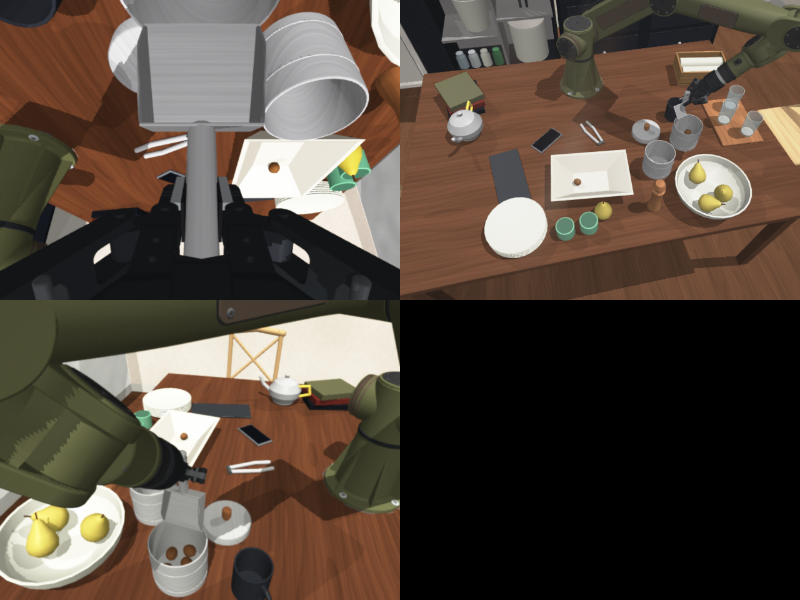

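```bash
python3 - <<'E'
from fit import *
C=np.array([.494,.4085]); f=np.array([np.cos(PB),np.sin(PB)])
golip([*(C-f*.03),.2],PB,50,rate=.15)
golip([*(C-f*.06),.24],PB,10,rate=.2)
im,d,s=snap('side','e1d')
for m in arm.masks_of('side','walnut_1')[:9]:
    P,_=cloud('side',d,s,m['pixels'])
    print('side',round(m['score'],2),np.round(m['uv']),len(P),np.median(P,0).round(3))
im,d,s=snap('scene','e1s')
for m in arm.masks_of('scene','walnut_1')[:4]:
    P,_=cloud('scene',d,s,m['pixels']); q=np.median(P,0); e=q[:2]-BC;c,sn=np.cos(BY),np.sin(BY)
    print('scene',round(m['score'],2),np.round(m['uv']),len(P),q.round(3),'local',(c*e[0]+sn*e[1]).round(4),(-sn*e[0]+c*e[1]).round(4))
snap('wrist','e1');print(arm.sense()['time'])
E
python3 - <<'E'
import cv2,numpy as np
a=[cv2.resize(cv2.imread(f'pics/{i}.png'),(400,300)) for i in ('e1','e1s','e1d')]
b=cv2.imread('pics/e1d.png')[330:480,220:420]
cv2.imwrite('pics/e.png',np.vstack([np.hstack(a[:2]),np.hstack([a[2],cv2.resize(b,(400,300))])]))
E
```

```text
side 0.67 [296. 420.] 164 [0.48  0.401 0.03 ]
side 0.62 [276. 408.] 328 [0.519 0.388 0.027]
side 0.54 [304. 397.] 330 [0.479 0.371 0.028]
side 0.48 [270. 422.] 39 [0.518 0.418 0.028]
scene 0.33 [172. 281.] 3775 [ 0.538 -0.411  0.008] local -0.0647 -0.3546
38.0083
```

View pics/e.png

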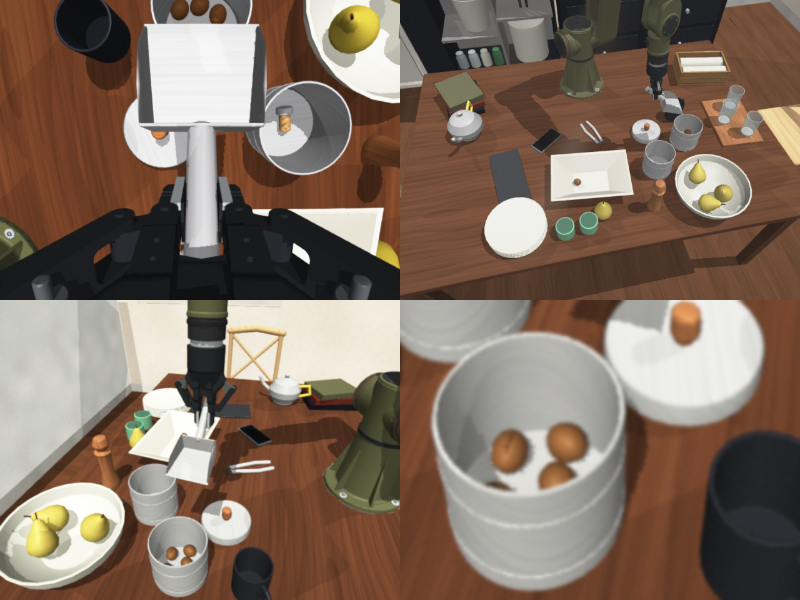

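```bash
python3 - <<'E'
from fit import *
im=cv2.imread('pics/e1s.png');d=np.load('pics/e1s_d.npy')
hsv=cv2.cvtColor(im,cv2.COLOR_BGR2HSV); reg=np.zeros(im.shape[:2],bool);reg[268:318,255:350]=1
m=reg&(hsv[...,1]>110)&(hsv[...,2]<170)
P,uv=cloud('scene',d,mask=m);k=(np.abs(P[:,2]-.03)<.02);q=np.median(P[k],0);e=q[:2]-BC;c,sn=np.cos(BY),np.sin(BY)
print(uv[k].mean(0),k.sum(),q,'local',(c*e[0]+sn*e[1]).round(4),(-sn*e[0]+c*e[1]).round(4))
cv2.imwrite('pics/e1c.png',cv2.resize(im[240:330,230:380],(750,450)))
E
```

```text
[283.34782609 290.65217391] 69 [ 0.6425868  -0.12434715  0.03595195] local 0.0102 -0.0591
```

View pics/e1c.png

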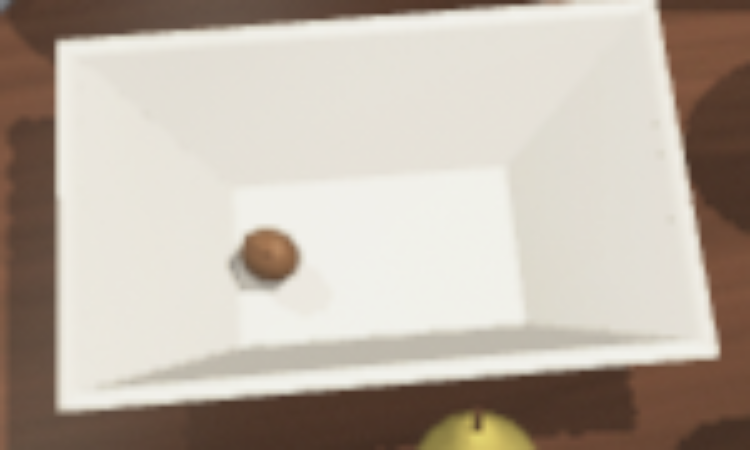

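The last walnut is at bowl-local (0.010,-0.059), touching the near end wall. I'll slide the lip down that wall behind it and sweep again.

```bash
python3 - <<'E'
from fit import *
golip(b2w(0,-.135,.24),PB,10,rate=.25)
golip(b2w(0,-.135,.12),PB,44,rate=.15)
for y,z in [(-.127,.058),(-.10,.0355),(-.08,.0195)]:
    h=golip(b2w(0,y,z),PB,44,rate=.08,contact=15); print(h)
h=golip(b2w(0,-.072,.0113),PB,45,rate=.05,contact=15)
s=arm.sense();print(h,s['ft_force'],s['time'])
snap('wrist','f1');snap('scene','f1s');snap('side','f1d')
E
python3 show.py f1
```

```text
False
False
False
False [-0.28742937 -0.60192055 -1.27941819] 43.575
```

View pics/m_f1.png

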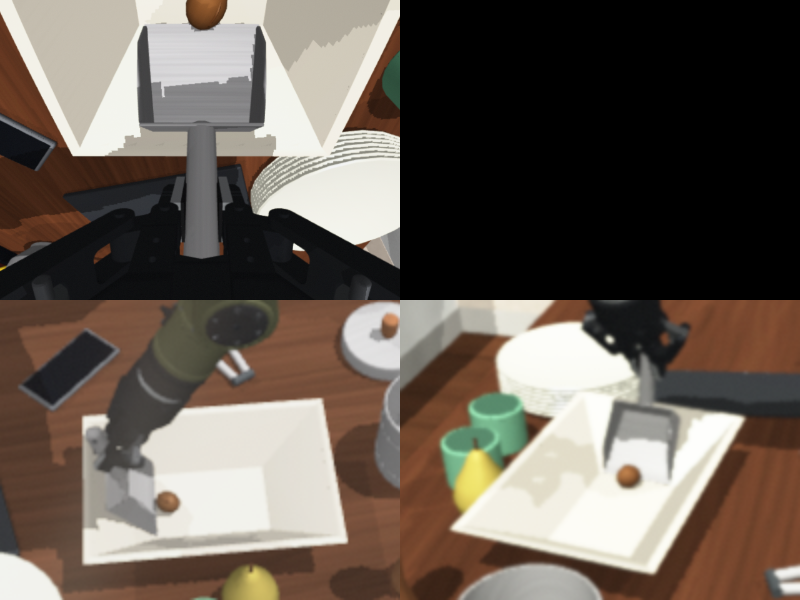

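The walnut now lies ahead of the lip, near its middle. Sweep and climb next.

```bash
python3 - <<'E'
from fit import *
ok=sweep(zf=.0118,path=[(-.055,38,0),(-.04,31,0),(-.02,22,0),(0,13,0),(.02,6,0),(.045,2,0),(.067,0,0)])
if ok:
  for x,y,th,dz in [(0,.073,-3,.003),(0,.081,-7,.010),(0,.088,-11,.0155),(0,.097,-15,.0225),(0,.107,-19,.0305),(0,.117,-23,.0385)]:
    h=golip(b2w(x,y,.0113+dz),PB,th,rate=.06,contact=30)
    s=arm.sense();print(y,h,s['ft_force'].round(1))
    if h: break
print(arm.sense()['time'])
snap('wrist','f2');snap('scene','f2s');snap('side','f2d')
E
python3 show.py f2
```

```text
y -0.055 False [-1.  -0.2 -1.3] [ 0.0003 -0.0014  0.0007]
y -0.04 False [-0.3 -1.   4.3] [ 0.0002 -0.001   0.0002]
y -0.02 False [ 1.  -1.2  6.4] [ 0.001  -0.0004  0.0007]
y 0 False [ 0.5 -4.8  7. ] [ 0.0013 -0.0013  0.0006]
y 0.02 False [ 0.8 -3.5  5.4] [ 0.0007 -0.0001  0.0001]
y 0.045 False [-0.3 -1.6  4.2] [0.0003 0.0011 0.0001]
y 0.067 False [ 0.3 -0.8  3.6] [0.0003 0.0013 0.0003]
0.073 False [1.5 0.7 8.6]
0.081 False [2.2 3.2 4.5]
0.088 False [2.5 2.6 3.6]
0.097 False [0.3 2.6 2.2]
0.107 False [-0.1 -0.3 -1.5]
0.117 False [-0.2 -1.  -1.4]
48.2917
```

View pics/m_f2.png

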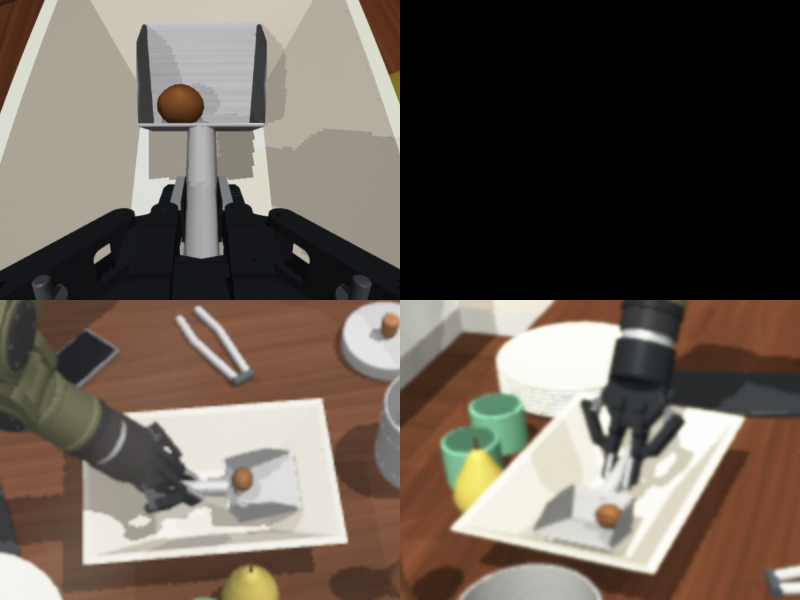

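The last walnut is in the scoop. I'll carry it over, check the canister position again, and pour.

```bash
python3 - <<'E'
from fit import *
s=arm.sense();l=lipz(s)
golip([l[0],l[1],.13],PB,-24,rate=.1)
golip([l[0],l[1],.23],PB,-24,rate=.15)
im,d,s=snap('scene','h1s');Pc,_=cloud('scene',d);im,d2,_=snap('side','h1d');Pd,_=cloud('side',d2)
a=rim(Pc,(.495,.41)),rim(Pd,(.495,.41));print(a)
for q in [(.61,.235)]: print('can',rim(Pc,q),rim(Pd,q))
C=np.array([.494,.4085]); f=np.array([np.cos(PB),np.sin(PB)])
if a[1][1]>500 and np.linalg.norm(a[1][0][0]-[.4926,.4104])<.004:
    golip([*(C-f*.03),.23],PB,-22,rate=.2)
    print(pour(C)); arm.wait(.3)
    snap('wrist','h2'); 
    golip([*(C-f*.03),.2],PB,50,rate=.15)
    golip([*(C-f*.06),.24],PB,10,rate=.2)
    snap('side','h3d');snap('scene','h3s')
print(arm.sense()['time'])
E
python3 - <<'E'
import cv2,numpy as np
a=[cv2.resize(cv2.imread(f'pics/{i}.png'),(400,300)) for i in ('h2','h3s','h3d')]
b=cv2.imread('pics/h3d.png')[330:480,220:420]
cv2.imwrite('pics/h.png',np.vstack([np.hstack(a[:2]),np.hstack([a[2],cv2.resize(b,(400,300))])]))
E
```

```text
(((array([0.49385918, 0.4058223 ]), np.float64(0.002199383224656525)), np.int64(256)), ((array([0.49265047, 0.41029699]), np.float64(0.0011525145637818301)), np.int64(977)))
can ((array([0.61745428, 0.23684213]), np.float64(0.0015887907326203809)), np.int64(297)) ((array([0.61594942, 0.24004988]), np.float64(0.0010934651470921818)), np.int64(612))
True
59.4083
```

View pics/h.png

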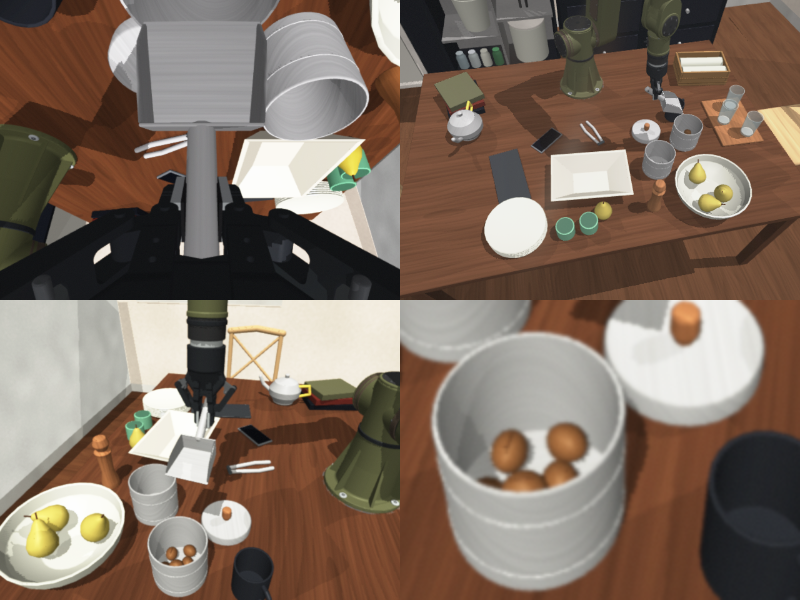

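Bowl is empty and the scoop is empty. I'll check the grip for slip, then lay the scoop back on the slate.

```bash
python3 - <<'E'
from fit import *
psi=.2532; f=np.array([np.cos(psi),np.sin(psi)]); o=np.array([.5837,-.4110]); L=o+.042*f
C=lipz(arm.sense())
golip([.60,.0,.26],PB,5,rate=.3)
golip([*L,.16],psi,0,mp=True)
s=arm.sense();snap('wrist','i1');np.save('pics/i1_pose.npy',np.r_[s['ee_pos'],np.array(s['eef_rot']).ravel()])
print(scoop_in_grip('i1',AL),s['time'],lipz(s))
E
```

```text
(array([ 0.00241745, -0.00314579,  0.00312681]), np.int64(17392), array([-4.48900916e-02, -6.41030046e-05,  4.19659112e-02]), np.float64(0.04211242627327583), (np.float64(-0.03598950851120352), np.float64(0.0359747074189555))) 62.0833 [ 0.62522625 -0.39925819  0.16072947]
```

View pics/i1.png

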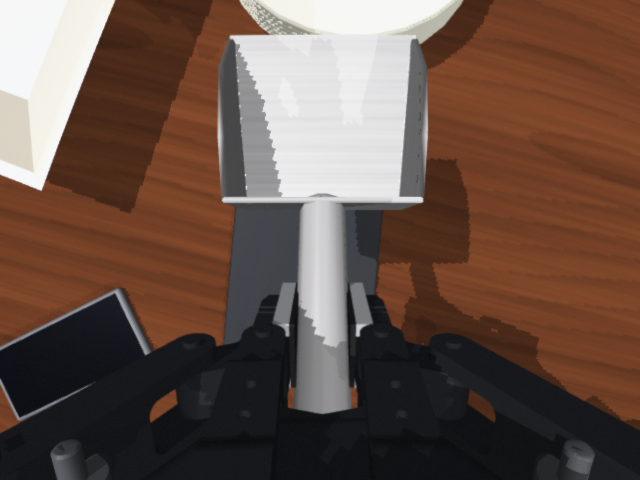

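```bash
python3 - <<'E'
from fit import *
psi=.2532; f=np.array([np.cos(psi),np.sin(psi)]); o=np.array([.5837,-.4110]); L=o+.042*f
golip([*L,.03],psi,0,rate=.12)
h=golip([*L,.005],psi,0,rate=.02,contact=2.5)
s=arm.sense();print(h,lipz(s),s['ft_force'],s['time'])
arm.set_gripper(.06); arm.wait(.2)
p,R=np.array(arm.sense()['ee_pos']),np.array(arm.sense()['eef_rot'])
arm.move_linear(p-R[:,2]*.10,rate=.15)
s=arm.sense();im,d,s=snap('wrist','j1');np.save('pics/j1_pose.npy',np.r_[s['ee_pos'],np.array(s['eef_rot']).ravel()])
P,_=cloud('wrist',d,s);Q,H,c,u=scoop_fit(P);print('yaw',np.arctan2(u[1],u[0]),'origin',c,c+.0985*u)
m=(np.hypot(P[:,0]-.584,P[:,1]+.411)<.025);A=np.c_[P[m,:2]-[.584,-.411],np.ones(m.sum())];print('floor plane',np.linalg.lstsq(A,P[m,2],rcond=None)[0])
snap('scene','j1s');snap('side','j1d')
E
python3 - <<'E'
import cv2,numpy as np
a=[cv2.resize(cv2.imread(f'pics/{i}.png'),(400,300)) for i in ('j1','j1s','j1d')]
cv2.imwrite('pics/j.png',np.vstack([np.hstack(a[:2]),np.hstack([a[2],a[2]*0])]))
E
```

```text
True [ 0.62419505 -0.40038254  0.008367  ] [-0.44058612 -0.82831974  4.59659362] 64.35
yaw 0.2508982369038737 origin [ 0.48605989 -0.43620953] [ 0.58147583 -0.41175452]
floor plane [ 0.00151472 -0.00099933  0.01151748]
```

View pics/j.png

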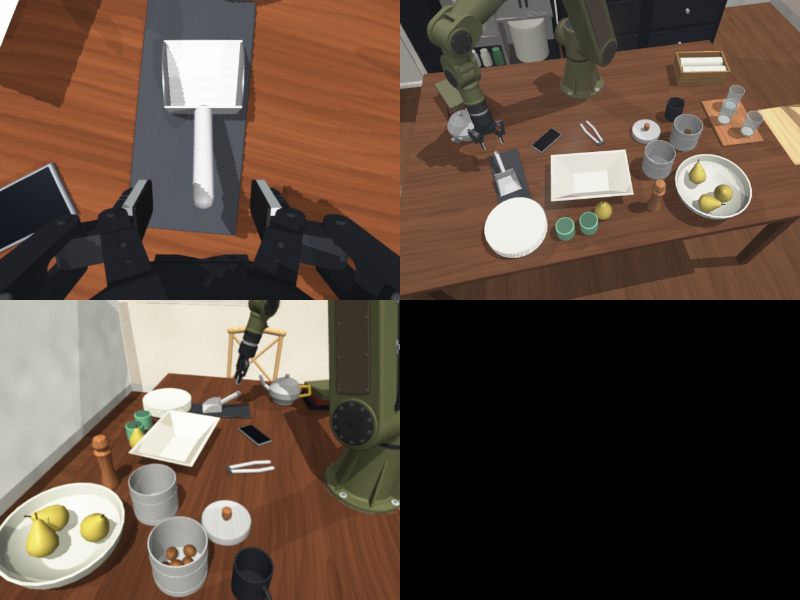

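The scoop lies flat on the slate. Now I'll look at the canisters and lid from above.

```bash
python3 - <<'E'
from fit import *
s=arm.sense();p=np.array(s['ee_pos']);arm.move_linear([p[0],p[1],.25],rate=.2)
R=down(0.5); arm.movep(np.array([0.40,0.30,.42]),R); im,d,s=snap('wrist','k1'); print(s['time'])
np.save('pics/k1_pose.npy',np.r_[s['ee_pos'],np.array(s['eef_rot']).ravel()])
P,_=cloud('wrist',d,s)
for c in [(0.495,.41),(.617,.239)]: print('can',rim(P,c), rim(P,c,r=None))
m=(P[:,2]>.045)&(P[:,2]<.07)&(np.hypot(P[:,0]-.41,P[:,1]-.25)<.03);print('knob',P[m].mean(0),circ(P[m]),m.sum(),(P[m].min(0)+P[m].max(0))/2)
m=(P[:,2]>.02)&(P[:,2]<.03)&(np.hypot(P[:,0]-.41,P[:,1]-.25)<.08); Q=P[m]
hull=cv2.convexHull((Q[:,:2]*1000).astype(np.float32));print('lid',cv2.minEnclosingCircle(hull))
E
```

```text
70.7583
can ((array([0.49422982, 0.40761362]), np.float64(0.0010749194448679796)), np.int64(1343)) ((array([0.49422272, 0.40771591, 0.06195267]), np.float64(0.0009449267285735549)), np.int64(1343))
can ((array([0.61807833, 0.23882735]), np.float64(0.0010458246365007199)), np.int64(1283)) ((array([0.61773289, 0.23855042, 0.06203712]), np.float64(0.0009690200810070659)), np.int64(1283))
knob [0.41146015 0.25004867 0.06063752] (array([0.41134529, 0.24992387, 0.00919719]), np.float64(0.003080440324800456)) 364 [0.41060036 0.24887071 0.05499343]
lid ((410.43157958984375, 248.63990783691406), 68.61241912841797)
```

View pics/k1.png

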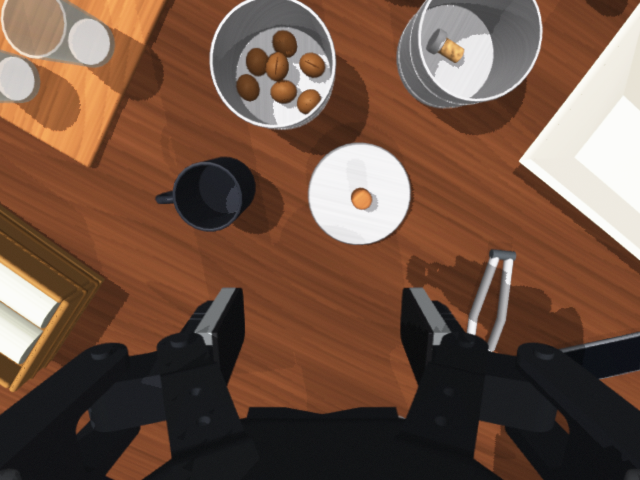

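All seven walnuts (six plus the old one) are in the canister at (270,65), and the stopper is still in the other one at (445,45). I'll take a close centred look at the canister rim and the lid before grasping.

```bash
python3 - <<'E'
from fit import *
R=down(0.5); f=np.array([np.cos(.5),np.sin(.5)])
def look(xy,zt,z,name):
    dx=.067-.27*( z+.124-zt); t=np.array(xy)-dx*f
    arm.movep(np.array([*t,z]),R); arm.wait(.2); im,d,s=snap('wrist',name); np.save(f'pics/{name}_pose.npy',np.r_[s['ee_pos'],np.array(s['eef_rot']).ravel()])
    return cloud('wrist',d,s)[0]
P=look((.494,.408),.12,.32,'l1')
print('can',rim(P,(.494,.408)),rim(P,(.494,.408),r=None))
P=look((.4105,.249),.03,.22,'l2')
m=(P[:,2]>.058)&(P[:,2]<.068)&(np.hypot(P[:,0]-.41,P[:,1]-.25)<.025);print('knob top',P[m].mean(0),cv2.minEnclosingCircle((P[m,:2]*1000).astype(np.float32)))
m=(P[:,2]>.02)&(P[:,2]<.03)&(np.hypot(P[:,0]-.41,P[:,1]-.25)<.08); Q=P[m]
print('lid',cv2.minEnclosingCircle((Q[:,:2]*1000).astype(np.float32)),np.median(Q[:,2]))
print(arm.sense()['time'])
E
```

```text
can ((array([0.49517287, 0.40848789]), np.float64(0.0010184375301443523)), np.int64(2009)) ((array([0.49506714, 0.40846435, 0.06192283]), np.float64(0.0008576479842643476)), np.int64(2009))
knob top [0.41138547 0.24941859 0.06168846] ((410.590087890625, 248.9664306640625), 12.826889038085938)
lid ((410.248291015625, 248.73776245117188), 68.75130462646484) 0.02650976910803937
72.9333
```

```bash
python3 - <<'E'
from fit import *
R=down(0.5); L=np.array([.4105,.249])
arm.set_gripper(.06)
arm.movep(np.array([*L,.12]),R); h=arm.move_linear(np.array([*L,.051]),rate=.08,contact_N=8); print(h,arm.sense()['ee_pos'])
arm.set_gripper(0,60); s=arm.sense();print(s['finger_gap'],s['ft_force'])
arm.move_linear(np.array([*L,.22]),rate=.12);arm.wait(.2);s=arm.sense();print(s['finger_gap'],s['ft_force'],s['time'],s['ee_pos'])
im,d,_=snap('scene','n1s');im,d2,_=snap('side','n1d');s=arm.sense();snap('wrist','n1')
Pc=cloud('scene',d)[0];Pd=cloud('side',d2)[0]
print(rim(Pc,(.495,.41)),rim(Pd,(.495,.41)))
E
python3 - <<'E'
import cv2,numpy as np
a=[cv2.resize(cv2.imread(f'pics/{i}.png'),(400,300)) for i in ('n1','n1s','n1d')]
cv2.imwrite('pics/n.png',np.vstack([np.hstack(a[:2]),np.hstack([a[2],a[2]*0])]))
E
```

```text
False [0.41091638 0.24925035 0.05143959]
0.024493365996843118 [-0.68345824 -0.98523007  6.13665564]
0.024519289438042952 [-0.33045981  1.08094183 -1.52213756] 76.8167 [0.41024182 0.24884792 0.21953013]
((array([0.49399626, 0.40578756]), np.float64(0.002066161331578833)), np.int64(269)) ((array([0.49265958, 0.41025694]), np.float64(0.0011380768820927793)), np.int64(984))
```

View pics/n.png

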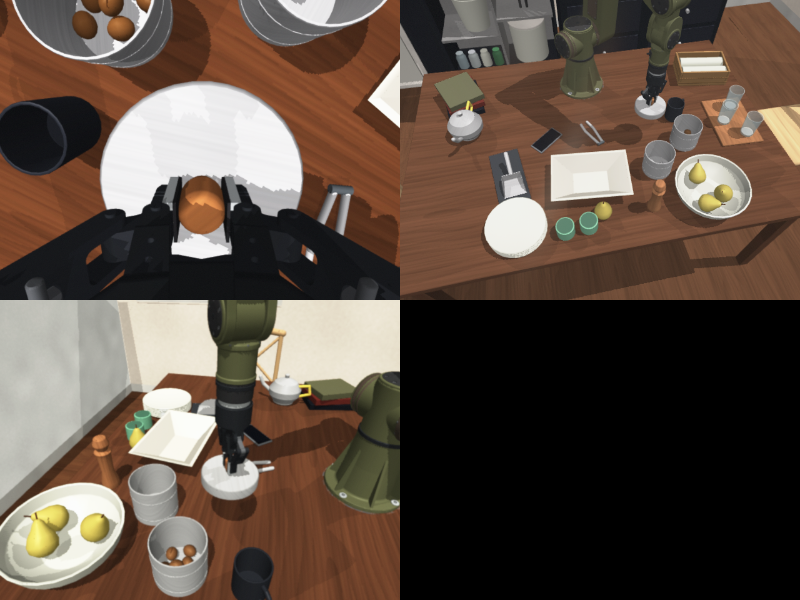

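```bash
python3 - <<'E'
from fit import *
s=arm.sense();d=np.load('pics/n1_d.npy');P,_=cloud('wrist',d,s)
Q=(P-s['ee_pos'])@np.array(s['eef_rot'])
m=(np.hypot(Q[:,0],Q[:,1])<.08)&(Q[:,2]>.018)&(Q[:,2]<.03)
T=Q[m];A=np.c_[T[:,:2],np.ones(len(T))];k=np.linalg.lstsq(A,T[:,2],rcond=None)[0];print('plane',k)
e=T[np.hypot(T[:,0],T[:,1])>.05]
# edge points on outer boundary (visible, x>0 half): take max radius per angle
ang=np.arctan2(e[:,1],e[:,0]);pts=[]
for a in np.arange(-2.0,2.0,.06):
    b=e[(ang>a)&(ang<a+.06)]
    if len(b)>8: pts.append(b[np.argmax(np.hypot(b[:,0],b[:,1]))])
pts=np.array(pts);print(len(pts),circ(pts,.0685,(0,0)),circ(pts,None,(0,0)))
E
```

```text
plane [ 0.00350896 -0.00081893  0.02517605]
67 (array([-0.00037861,  0.00023552]), np.float64(0.003447268483913601)) (array([0.00044883, 0.00021269, 0.06782271]), np.float64(0.0032069009949427735))
```

```bash
python3 - <<'E'
from fit import *
C=np.array([.495,.4083])
s=arm.sense()
arm.move_linear(np.array([*C,.24]),rate=.15); arm.move_linear(np.array([*C,.19]),rate=.1);arm.wait(.3)
print(arm.sense()['ee_pos'],arm.sense()['ft_force'])
h=arm.move_linear(np.array([*C,.145]),rate=.02,contact_N=6)
s=arm.sense();print(h,s['ee_pos'],s['ft_force'],s['time'])
snap('scene','o1s');snap('side','o1d')
E
python3 - <<'E'
import cv2,numpy as np
a=cv2.imread('pics/o1s.png')[150:300,380:540];b=cv2.imread('pics/o1d.png')[320:480,180:380]
cv2.imwrite('pics/o.png',np.hstack([cv2.resize(a,(400,375)),cv2.resize(b,(400,375))]))
E
```

```text
[0.49529792 0.40854474 0.19067003] [-0.41912902  0.24919636 -2.08038658]
True [0.49497764 0.40827226 0.14969188] [0.68992952 0.21621031 4.81948469] 81.05
```

View pics/o.png

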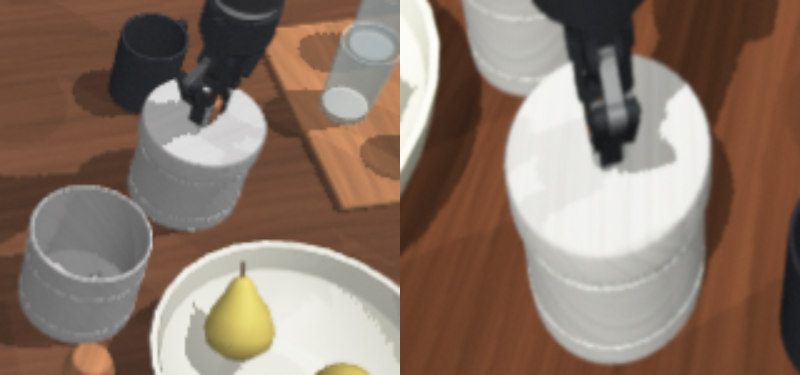

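The skirt slid over and stopped at TCP z = 0.1497, which is about home. I'll press a little more, release, and verify.

```bash
python3 - <<'E'
from fit import *
C=np.array([.495,.4083]);R=down(.5)
h=arm.move_linear(np.array([*C,.140]),rate=.02,contact_N=18)
s=arm.sense();print(h,s['ee_pos'],s['ft_force'])
arm.set_gripper(.06);arm.wait(.2);print(arm.sense()['ee_pos'],arm.sense()['ft_force'])
arm.move_linear(np.array([*C,.26]),rate=.12)
f=np.array([np.cos(.5),np.sin(.5)])
arm.movep(np.array([*(C-.0*f),.33]),R);arm.wait(.3)
im,d,s=snap('wrist','q1');P,_=cloud('wrist',d,s)
m=(P[:,2]>.11)&(P[:,2]<.14)&(np.hypot(*(P[:,:2]-C).T)<.066)&(np.hypot(*(P[:,:2]-C).T)>.022);Q=P[m]
A=np.c_[Q[:,:2]-C,np.ones(len(Q))];print('lid top plane (expect .124)',np.linalg.lstsq(A,Q[:,2],rcond=None)[0])
print('lid circle',cv2.minEnclosingCircle((Q[:,:2]*1000).astype(np.float32)))
_,d,_=snap('scene','q1s');_,d2,_=snap('side','q1d')
Pc=cloud('scene',d)[0];Pd=cloud('side',d2)[0]
for n,X in(('scene',Pc),('side',Pd)):
    m=(np.hypot(*(X[:,:2]-C).T)<.055)&(np.hypot(*(X[:,:2]-C).T)>.025)&(X[:,2]>.1)&(X[:,2]<.15);print(n,np.median(X[m,2]),m.sum(),rim(X,(.617,.239)))
print(arm.sense()['time'])
E
python3 - <<'E'
import cv2,numpy as np
a=[cv2.resize(cv2.imread(f'pics/{i}.png'),(400,300)) for i in ('q1','q1s','q1d')]
cv2.imwrite('pics/q.png',np.vstack([np.hstack(a[:2]),np.hstack([a[2],a[2]*0])]))
E
```

```text
True [0.4950096  0.40827374 0.14969371] [-1.02924455 -0.82167362  4.47931835]
[0.49447232 0.40788245 0.14859773] [-0.29359132  0.4669313  -0.5260815 ]
lid top plane (expect .124) [-0.00020808 -0.0005694   0.12455466]
lid circle ((494.9983215332031, 408.3031311035156), 65.99432373046875)
scene 0.12428717344103402 672 ((array([0.61738259, 0.23674972]), np.float64(0.0016548033006311264)), np.int64(285))
side 0.12279237869309434 3525 ((array([0.6158411 , 0.24006132]), np.float64(0.0011602778968333727)), np.int64(508))
83.925
```

View pics/q.png

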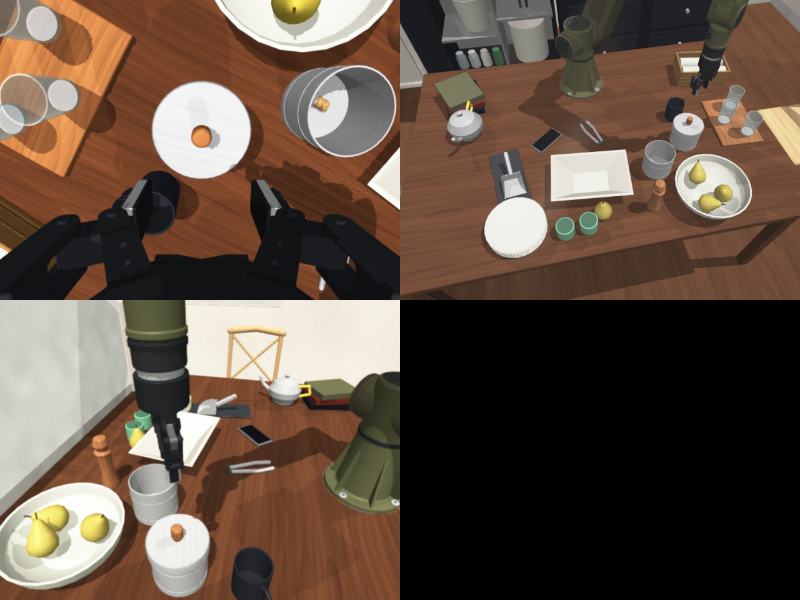

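```bash
python3 - <<'E'
from fit import *
a=cv2.imread('pics/j1s.png');b=cv2.imread('pics/q1s.png');z=cv2.imread('pics/scene1.png')
for n,(r0,r1,c0,c1) in {'slate/scoop':(240,330,130,220),'nutcracker':(185,240,280,330),'pear':(315,355,305,345),'mug':(150,195,420,460),'bowl':(238,325,235,375)}.items():
    print(n,(cv2.absdiff(b,z)[r0:r1,c0:c1].max(2)>60).sum(),(cv2.absdiff(a,b)[r0:r1,c0:c1].max(2)>60).sum())
cv2.imwrite('pics/fin.png',cv2.resize(b[150:350,120:490],(740,400)))
E
```

```text
slate/scoop 1223 1227
nutcracker 110 93
pear 0 0
mug 246 247
bowl 720 0
```

View pics/fin.png

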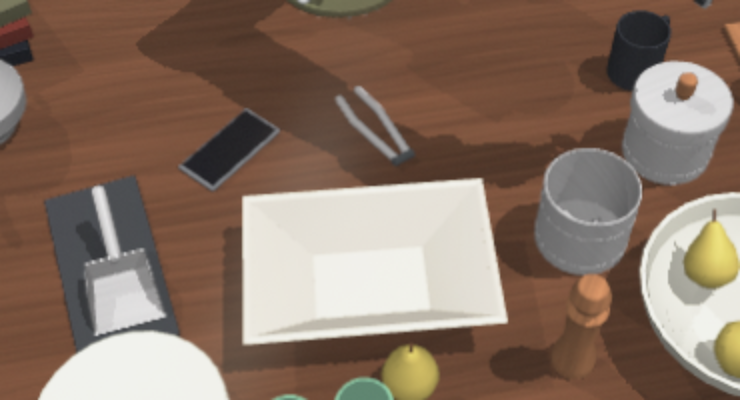

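The slate region changed a lot since I placed the scoop. That could be the arm's shadow or a knock, so I'll check.

```bash
python3 - <<'E'
from fit import *
for n in('scene1','j1s','q1s'):
    d=np.load(f'pics/{n}_d.npy');P,_=cloud('scene',d);Q,H,c,u=scoop_fit(P)
    m=(P[:,2]>.055)&(np.hypot(P[:,0]-.48,P[:,1]+.43)<.09)&(P[:,2]<.11)
    print(n,np.arctan2(u[1],u[0]),len(H),P[m].mean(0),m.sum())
ims=[cv2.imread(f'pics/{n}.png')[230:340,120:230] for n in('scene1','j1s','q1s')]
cv2.imwrite('pics/cmp.png',cv2.resize(np.hstack(ims),(795,265)))
E
```

```text
scene1 0.02241350818806747 203 [ 0.49494792 -0.43426207  0.076279  ] 219
j1s 0.1102542897027924 198 [ 0.49375201 -0.43420701  0.07611123] 218
q1s -0.1586890855249268 206 [ 0.50840569 -0.39928889  0.07626167] 225
```

View pics/cmp.png

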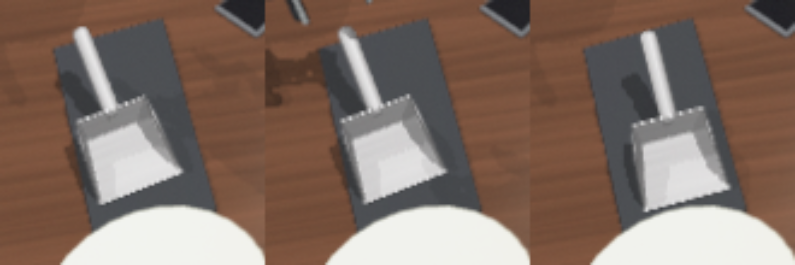

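The scoop was knocked about 37 mm aside after I placed it. I'll look closely to see whether it still lies fully and flat on the slate.

```bash
python3 - <<'E'
from fit import *
R=down(0.1); 
arm.move_linear(np.array([.45,.3,.36]),rate=.25)
arm.movep(np.array([0.50,-0.40,.36]),R);arm.wait(.2); im,d,s=snap('wrist','r1')
np.save('pics/r1_pose.npy',np.r_[s['ee_pos'],np.array(s['eef_rot']).ravel()])
P,_=cloud('wrist',d,s);Q,H,c,u=scoop_fit(P,cen=(.59,-.39));o=c+.0985*u;yaw=np.arctan2(u[1],u[0]);print('yaw',yaw,'origin',o)
v=np.array([-u[1],u[0]]);t=(P[:,:2]-o)@u;w=(P[:,:2]-o)@v
m=(np.abs(t)<.03)&(np.abs(w)<.03)&(P[:,2]<.03);A=np.c_[t[m],w[m],np.ones(m.sum())];print('floor plane',np.linalg.lstsq(A,P[m,2],rcond=None)[0],m.sum())
S=(P[:,2]>.005)&(P[:,2]<.0100)&(np.hypot(P[:,0]-.53,P[:,1]+.41)<.17)
r=cv2.minAreaRect(P[S][:,:2].astype(np.float32)*1000);print('slate',r)
c2=np.array(r[0])/1000; ang=np.deg2rad(r[2]) if r[1][0]>r[1][1] else np.deg2rad(r[2]-90)
a=np.array([np.cos(ang),np.sin(ang)]);b=np.array([-a[1],a[0]])
for q in [(.042,.046),(.042,-.046),(-.042,.039),(-.042,-.039),(-.139,0)]:
    g=o+q[0]*u+q[1]*v-c2;print(q,(g@a).round(4),(g@b).round(4))
print(arm.sense()['time'])
E
```

```text
yaw 1.0087301251837462 origin [ 0.57472506 -0.28519973]
floor plane [ 0.00023369 -0.00232007  0.00051807] 2636
slate ((538.222900390625, -409.110107421875), (280.46002197265625, 130.95159912109375), 9.397574424743652)
(0.042, 0.046) 0.0497 0.1782
(0.042, -0.046) 0.1185 0.1172
(-0.042, 0.039) -0.0008 0.1108
(-0.042, -0.039) 0.0575 0.059
(-0.139, 0) -0.036 0.0123
89.275
```

View pics/r1.png

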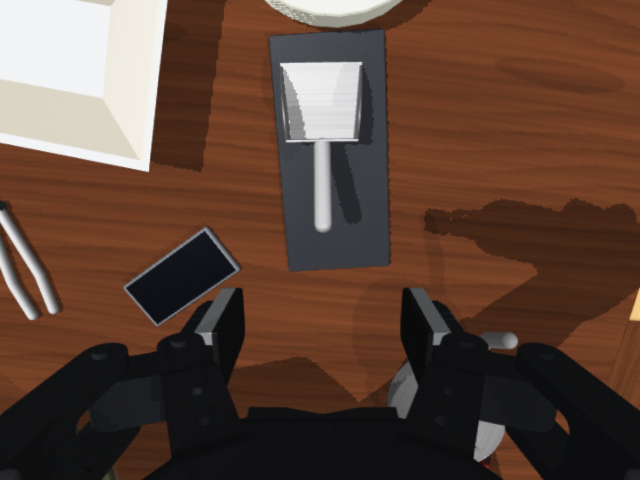

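```bash
python3 - <<'E'
from fit import *
d,s=ld('r1');P,_=cloud('wrist',d,s)
P=P[(P[:,1]<-.32)&(P[:,0]<.68)]
Q,H,c,u=scoop_fit(P,cen=(.57,-.38));o=c+.0985*u;yaw=np.arctan2(u[1],u[0]);print('yaw',yaw,'origin',o)
v=np.array([-u[1],u[0]]);t=(P[:,:2]-o)@u;w=(P[:,:2]-o)@v
m=(np.abs(t)<.03)&(np.abs(w)<.03)&(P[:,2]<.03);A=np.c_[t[m],w[m],np.ones(m.sum())];print('floor plane',np.linalg.lstsq(A,P[m,2],rcond=None)[0],m.sum())
c2=np.array([.5382,-.4091]);ang=np.deg2rad(9.4);a=np.array([np.cos(ang),np.sin(ang)]);b=np.array([-a[1],a[0]])
for q in [(.042,.046),(.042,-.046),(-.042,.039),(-.042,-.039),(-.139,0)]:
    g=o+q[0]*u+q[1]*v-c2;print(q,(g@a).round(4),(g@b).round(4))
E
```

```text
yaw 0.11772833464938127 origin [ 0.60148894 -0.38840588]
floor plane [-0.00215534 -0.00058437  0.01155495] 2864
(0.042, 0.046) 0.1099 0.0541
(0.042, -0.046) 0.1056 -0.0378
(-0.042, 0.039) 0.0257 0.051
(-0.042, -0.039) 0.0221 -0.0269
(-0.139, 0) -0.073 0.0165
```

The scoop is still flat: its floor is level at 11.5 mm, as expected. It lies wholly within the slate, with at least 11 mm to the edge, so I'll leave it. One last scene check, then I'll hand in.

```bash
python3 - <<'E'
from fit import *
C=np.array([.495,.4083])
_,d,_=snap('scene','z1s');_,d2,_=snap('side','z1d')
for n,X in(('scene',cloud('scene',d)[0]),('side',cloud('side',d2)[0])):
    r=np.hypot(*(X[:,:2]-C).T);m=(r<.055)&(r>.025)&(X[:,2]>.1)&(X[:,2]<.15);print(n,np.median(X[m,2]),m.sum(),rim(X,(.617,.239)))
    e=X[(r<.09)&(X[:,2]>.118)&(X[:,2]<.129)];print((e[:,:2].min(0)+e[:,:2].max(0))/2)
print(arm.sense()['time']); arm.job_done()
E
```

```text
scene 0.12442757175133445 672 ((array([0.61757238, 0.23677205]), np.float64(0.001740670765602943)), np.int64(297))
[0.49335796 0.40543425]
side 0.1228162864126649 3515 ((array([0.61596474, 0.24006804]), np.float64(0.0011136084433292352)), np.int64(588))
[0.49383301 0.40998359]
89.375
the job is handed in; nothing more can be done
```

View pics/z1s.png

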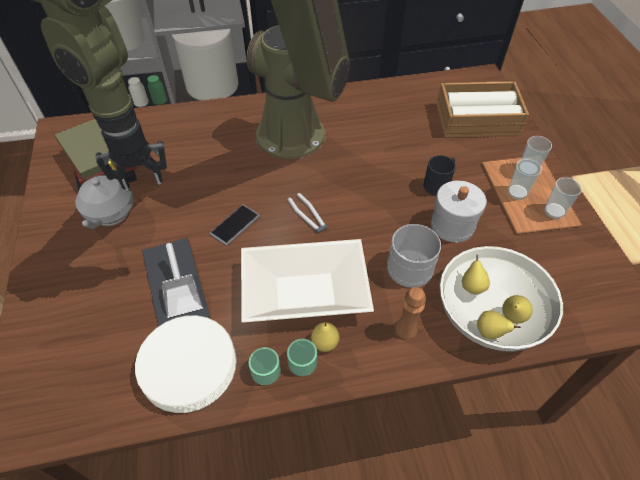

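The job is done and handed in at about 89 s. All six walnuts were moved with the scoop, in two passes (five, then one), into the canister that held the old walnut. I then laid the scoop flat on the slate and pressed the lid home.

**Walnuts:** the wrist camera counted seven in the canister before I closed it, and the trough is empty.

**Lid:** it is level. Its top measures 122.8 to 124.6 mm depending on the camera, against 124 mm when home, and it did not move under a further push.

**Stopper:** it is still in its canister, which has not moved.

**Scoop:** while I was fitting the lid, the scoop was knocked about 37 mm aside from where I had laid it. I measured it again: it is still flat and entirely on the slate, at least 11 mm from the edge, so I left it there.

**Other things on the table:** comparing the first and last scene pictures showed no change around the pear. There were small differences around the mug and nutcracker. I took these for the arm's shadow, since both look in place, but I did not measure them separately.

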